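Load the cup warmer in two layers and switch it on

TASK

Load the cup warmer: stand the two loose mugs upright next to each other on its steel plate, lay the wooden separator board flat across both their rims with its grip upward, and stand every white espresso cup on the worktop upright on the board. Only when everything is loaded, switch the warmer on by pushing up the bar switch hidden under the overhanging right-hand end of its plate. Leave the other things on the worktop where they are.

Things in the scene. Friction and masses are not known exactly. Their poses are not given: they have to be found in the camera images.
- warmer: fixed white box with a steel plate on top. Origin on the worktop; z up; at yaw 0 own x points away from the robot, own y to its left (yaw within 0.2 rad). Plate: top 100 mm up, underside 90 mm, own x -75 to 75, y -170 to 140 mm. Box below: x -65 to 65, y -105 to 135 mm; so the plate overhangs 65 mm at its right-hand (own -y) end, open to right, front, back and below.
- plate_middle (a point): point on the plate's top, middle of the part above the box (own x 0, y 12.5 mm, z 100 mm of the warmer). Wall cupboards hang behind and above the work: 0.47 m up and higher, from about x = 0.57 m on.
- warmer_switch (a joint): travel of the bar switch: 0 off (down), 0.006 m fully pushed up. It has no spring; it moves against about 2.5 N of friction and stays where it is left; on from 0.004 m.
- switch_bar (a point): centre of the switch bar: round, 16 mm thick, 72 mm long along the warmer's own x, centred at own x +30 mm, 13 mm inward from the plate's right-hand edge, its axis 24 mm below the plate's underside (66 mm above the worktop) when off. Moves straight up. 44 mm free between bar and box, 58 mm below it. A finger tilted 45 degrees, coming from the right below the plate's edge, reaches it.
- mug_a: one of the two grey patterned mugs standing loose on the worktop (those in the wire rack at the back are not part of the job): cup 84 mm across, 82 mm high, one handle; about 0.27 kg. Origin on the underside, z up; the cup's axis lies 21 mm from the origin along the mug's own +y, the handle points along its own -y.
- mug_b: one of the two grey patterned mugs standing loose on the worktop (those in the wire rack at the back are not part of the job): cup 84 mm across, 82 mm high, one handle; about 0.27 kg. Origin on the underside, z up; the cup's axis lies 21 mm from the origin along the mug's own +y, the handle points along its own -y.
- mug_a_cup (a point): centre of the cup's underside of mug_a (on the cup's axis).
- mug_b_cup (a point): centre of the cup's underside of mug_b (on the cup's axis).
- mug_a_handle (a point): grip point in the handle of mug_a, 67 mm from the cup's axis and 60 mm above the underside. The handle is 10 mm thick (across, along the mug's own x), 65 mm high with its top 77 mm above the underside, and stands 42 mm out from the cup; it can be pinched from above.
- mug_b_handle (a point): the same point of mug_b. To the right of and behind the mugs stands the fixed air fryer; its basket handle reaches to about x = 0.48, y = -0.35 m.
- separator: the wooden separator board, 120 x 240 mm (own x, y), 10 mm thick with a low rim 5 mm wide that rises to 16 mm above the underside all round; about 0.32 kg. A grip 12 mm thick (own y), 50 mm long (own x) stands up in the middle to 50 mm above the underside. Origin at the centre of its underside, z up.
- separator_grip (a point): point in the separator's grip, 38 mm above its underside.
- cup_1: a plain white handleless espresso cup, tapered, 50 mm across the rim (38 mm across the foot), 46 mm high, wall 4 mm, about 0.12 kg; grasp it round the outside near the rim. Origin at the centre of its underside, z up. May be absent (two or three cups are there).
- cup_2: a plain white handleless espresso cup, tapered, 50 mm across the rim (38 mm across the foot), 46 mm high, wall 4 mm, about 0.12 kg; grasp it round the outside near the rim. Origin at the centre of its underside, z up. May be absent (two or three cups are there).
- cup_3: a plain white handleless espresso cup, tapered, 50 mm across the rim (38 mm across the foot), 46 mm high, wall 4 mm, about 0.12 kg; grasp it round the outside near the rim. Origin at the centre of its underside, z up. May be absent (two or three cups are there).
- spice_jar: a spice jar, 41 mm wide and 105 mm high, bystander.
- tin: a food tin, 75 mm wide and 110 mm high, bystander.
There are look-alikes about, which are no part of the job. What is shaped like the cup_3 but blue or green is not meant.

How it is judged:
By the outcome, as a careful person would: the job done as asked, in the order asked, and still so for the second after the job is handed in, with the robot touching nothing.
Of cup_1, cup_2, cup_3 only 2 to 3 are there at a start; the rules pass over those that are not, and their reading is None.
At some moment in a run one of cup_1, cup_2, cup_3 may be knocked a few centimetres aside while the robot is not near it.
It also fails if it takes over 210 s, if anything falls off the work surface, if the arm or the gripper's body presses on something with over 40 N, if the wrist force passes 120 N, or if a joint passes its speed limit or range.

ROBOT

A 6-joint arm with a two-finger parallel gripper is mounted at the origin on a cart in front of the work surface, level with it; the furniture and walls round the work are solid. World frame = base frame: x ahead of the robot, y to its left, z up, the work surface at z = 0. Lengths are in m, angles in rad, forces in N, time in s.
With the tool pointing down it reaches from about 0.35 to 0.975 m from the base axis. Payload 4.9 kg.
Tool frame: the origin (TCP) lies at the very end of the fingers, on their centre line; the grasp point (between the pads) lies 19 mm behind it; z points along the fingers, y is the line along which they close (so a half turn about z gives the same grasp; the last joint's range is limited). The gripper opens to 85 mm and grips with 20 to 120 N. Pads are 22 mm wide; open, the fingers measure 114 mm over their backs; the gripper's body (76 mm by 85 mm) begins 54 mm behind the grasp point. The pads swing forward as they close: fully open they stand 13 mm farther back than shut.
Start: joints at [1.224, 0.053, 1.613, -0, 1.476, -0.119], TCP at [0.141, 0.609, 0.194] pointing down, gripper open.
Joint ranges: [-3.01, 3.01], [-1.01, 2.22], [0.06, 2.58], [-1.02, 4.17], [0.09, 2.62], [-3.14, 3.14]. Speed limits (rad/s): [2.57, 2.57, 3.14, 3.14, 3.14, 3.14].

INTERFACE

Orientations are given as a unit quaternion [w, x, y, z].
In Python, from cell import * gives the robot as it stands. The module is installed in compiled form; this text tells all that it offers.
- The arm moves only by the shell command python3 -m crank 'ROWS' [FORCE]. ROWS is JSON, one flat list of numbers, 7 for each row, row after row: the shift along the world's x, y, z in m, then the turn, a rotation vector about the world's x, y, z in rad, then the finger opening in m, from 0 to 0.0854. In form: [x, y, z, wx, wy, wz, grip, x, y, z, wx, wy, wz, grip, ...]. A call has 1 to 12 rows; each row is the pose to reach, as a shift and turn from the pose commanded when the call began; what a row does not reach only later rows make up. A row lasts 1/10 s, in which the tool goes at most 50 mm and 8.59 degrees, less where a joint would pass 70% of its speed; a pose out of reach is approached as far as the arm can. A call with a gripper value outside its range is refused whole. The fingers move at their own pace and stop on an object; FORCE is the grip in N (left out, the last holds). Time passes only in rows, so rows that repeat a pose let the fingers close. It gives the time, the measured TCP pose, the force, the opening and the grip force at its end, in the units of the state.
- observe(): the state, without advancing time (a new reading comes with each control period).
- capture(name): name is "scene" or "top" or "wrist"; returns a dict with "image" (384x512x3 uint8, red, green, blue), "mtx" (3x3 intrinsics, pixels), "R" (3x3) and "t" (3): a world point X has camera coordinates R X + t. Camera axes: x right, y down, z forward; pixel columns grow to the right and rows downward; lengths in m; the calibration is good to about 2 mm. A picture is of the moment at which its call begins. There is no depth.
- job_done(): hands the job in; it is judged then, once.
The state is a dict: "time_s": time; "joints": joint angles; "qd": joint speeds; "effort": joint torques, N m; "eef_pos": TCP position; "tool_rot": TCP orientation; "force": force on the tool from outside, world axes, zero at the start; "moment": the same for the moment, N m; "finger_gap": finger opening in m; "grip_force": force on a finger pad.
Only numpy, scipy, OpenCV 4.12 (cv2) and the standard library are available. Lean on these libraries where they do the work, as an engineer would, in place of code of your own. Each camera call takes 0.05 s, during which the arm holds its last target. There are 200 camera calls.

## Working session

There is one attempt and no reset: what is moved stays moved. The work goes in short steps, Python scripts to look and compute and a shell command to move; the robot and the scene stay as the last step left them, time stands still between calls to the robot, and variables do not carry over. Pictures are saved under pics/ and viewed, at most 14 in all, crops included, and the job is handed in when it is done.

```bash
mkdir -p pics; cat > h.py <<'E'
from cell import *
import numpy as np, cv2
def snap(n,f):
    c=capture(n); cv2.imwrite(f'pics/{f}.png',c['image'][:,:,::-1]); np.savez(f'pics/{f}.npz',**c); return c
def load(f): return dict(np.load(f'pics/{f}.npz'))
def ray(c,u,v,z):
    d=c['R'].T@np.linalg.solve(c['mtx'],[u,v,1.]); o=-c['R'].T@c['t']; return o+d*(z-o[2])/d[2]
def proj(c,X):
    p=c['mtx']@(c['R']@np.array(X,float)+c['t']); return p[:2]/p[2]
E
python3 - <<'E'
from h import *
a=snap('scene','s0')['image'];b=snap('top','t0')['image']
for n in ('s0','t0'):
    c=load(n); print(n,(-c['R'].T@c['t']).round(3),c['R'].round(2).tolist())
cv2.imwrite('pics/t0b.png',cv2.resize(b,(800,600),interpolation=cv2.INTER_CUBIC)[:,:,::-1])
cv2.imwrite('pics/s0b.png',cv2.resize(a,(800,600),interpolation=cv2.INTER_CUBIC)[:,:,::-1])
s=observe();print(s['eef_pos'],s['tool_rot'],s['force'])
E
```

```text
s0 [-0.352 -0.703  0.696] [[0.56, -0.83, -0.03], [-0.44, -0.27, -0.85], [0.7, 0.49, -0.52]]
t0 [-0.224 -0.217  1.387] [[0.09, -1.0, -0.01], [-0.87, -0.07, -0.48], [0.48, 0.05, -0.88]]
[0.14092119 0.6082363  0.19293668] [-2.29662718e-04  1.13646072e-01  9.93520827e-01 -9.39877510e-04] [-0.54346639 -0.45371889 -0.10662414]
```

View pics/t0b.png

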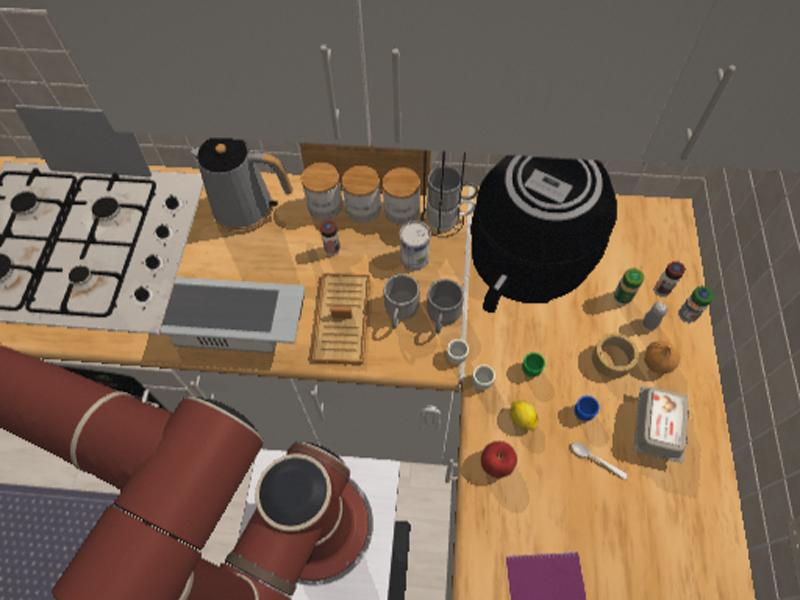

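View pics/s0b.png

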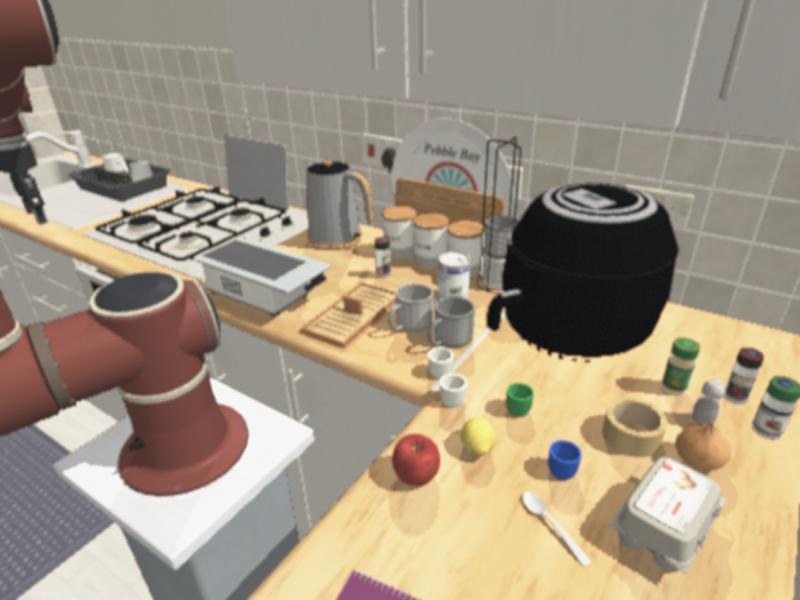

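Top view (800 px): warmer plate (220,305), board (340,318) with grip (341,312), mugs (401,297) and (444,302) with handles pointing toward the robot. White cups are at (457,350) and (484,377). The look-alikes are the green cup (533,364), the blue cup (587,408) and the mugs in the rack (445,195). I'll confirm in an enlarged crop.

```bash
python3 - <<'E'
from h import *
t=load('t0')['image'][160:260,95:325]; s=load('s0')['image']
A=cv2.resize(t,(800,348),interpolation=cv2.INTER_CUBIC)
B=cv2.resize(s[90:140,20:180],(400,125),interpolation=cv2.INTER_CUBIC)
C=cv2.resize(s[180:270,180:340],(400,225),interpolation=cv2.INTER_CUBIC)
o=np.zeros((573,800,3),np.uint8);o[:348]=A;o[348:473,:400]=B;o[348:573,400:]=C
cv2.imwrite('pics/c1.png',o[:,:,::-1])
E
```

```text
(no output)
```

View pics/c1.png

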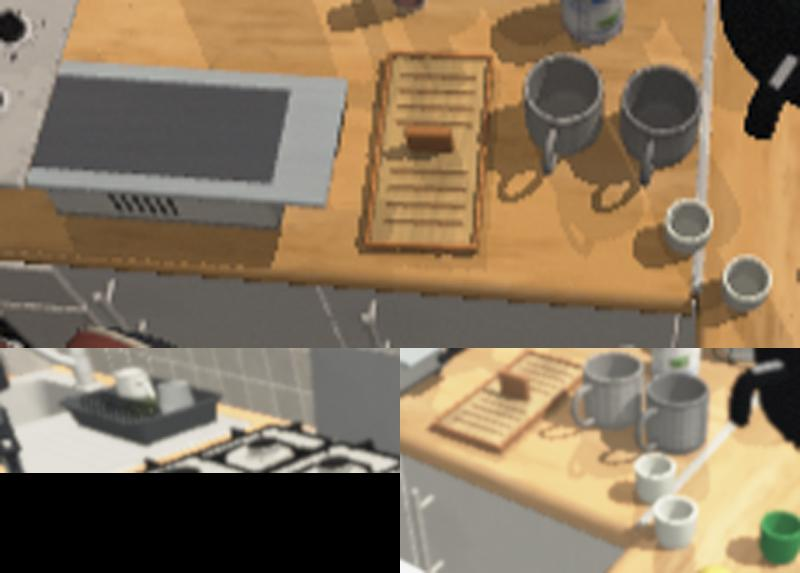

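```bash
python3 - <<'E'
from h import *
c=load('t0'); s=load('s0')
def T(u,v,z): return ray(c,95+u/3.478-.35,160+v/3.478-.35,z)
def S(u,v,z): return ray(s,180+u/2.5-.3,180+v/2.5-.3,z)
for n,u,v,z in [('LB',60,63,.1),('RB',347,80,.1),('RF',325,203,.1),('LF',30,183,.1),('mA',564,91,.082),('mB',660,102,.082),('hA',550,134,.07),('hB',647,150,.07),('c1',689,220,.046),('c2',747,280,.046),
 ('sLB',383,53,.016),('sRB',495,57,.016),('sRF',478,250,.016),('sLF',361,247,.016),('gripL',405,128,.05),('gripR',452,130,.05)]:
    print(n,T(u,v,z)[:2].round(4))
for n,u,v,z in [('mA',613,371-348,.082),('mB',677,392-348,.082),('c1',656,466-348,.046),('c2',676,509-348,.046)]:
    print('S',n,S(u-400,v,z)[:2].round(4))
E
```

```text
LB [0.5066 0.402 ]
RB [0.511 0.095]
RF [0.3678 0.0936]
LF [0.3649 0.3954]
mA [ 0.5269 -0.132 ]
mB [ 0.522  -0.2338]
hA [ 0.4807 -0.1213]
hB [ 0.4702 -0.2238]
c1 [ 0.405  -0.2722]
c2 [ 0.3433 -0.3337]
sLB [0.5974 0.0805]
sRB [ 0.6026 -0.0462]
sRF [ 0.366  -0.0553]
sLF [0.3591 0.0675]
gripL [0.4858 0.0354]
gripR [ 0.4876 -0.015 ]
S mA [ 0.5209 -0.1375]
S mB [ 0.5189 -0.2386]
S c1 [ 0.4061 -0.2728]
S c2 [ 0.3471 -0.3335]
```

```bash
python3 -m crank '[0,0,0.13,0,0,0,0.085,0.26,-0.3,0.13,0,0,0.228,0.085,0.26,-0.3,0.13,0,0,0.228,0.085,0.26,-0.3,0.13,0,0,0.228,0.085,0.26,-0.3,0.13,0,0,0.228,0.085,0.26,-0.3,0.13,0,0,0.228,0.085,0.26,-0.3,0.13,0,0,0.228,0.085,0.26,-0.3,0.13,0,0,0.228,0.085,0.26,-0.3,0.13,0,0,0.228,0.085,0.26,-0.3,0.13,0,0,0.228,0.085,0.26,-0.3,0.13,0,0,0.228,0.085,0.26,-0.3,0.13,0,0,0.228,0.085]'
python3 -m crank '[0,-0.48,0,0,0,0,0.085,0,-0.48,0,0,0,0,0.085,0,-0.48,0,0,0,0,0.085,0,-0.48,0,0,0,0,0.085,0,-0.48,0,0,0,0,0.085,0,-0.48,0,0,0,0,0.085,0,-0.48,0,0,0,0,0.085,0,-0.48,0,0,0,0,0.085,0,-0.48,0,0,0,0,0.085,0,-0.48,0,0,0,0,0.085,0,-0.48,0,0,0,0,0.085,0,-0.48,0,0,0,0,0.085]'
python3 - <<'E'
from h import *
c=snap('wrist','w0');print((-c['R'].T@c['t']).round(3),c['R'].round(2).tolist(),c['mtx'][0,0])
s=observe();print(s['joints'].round(3),s['eef_pos'].round(4),s['tool_rot'].round(3))
cv2.imwrite('pics/w0b.png',cv2.resize(c['image'],(800,600))[:,:,::-1])
E
```

```text
time_s: 1.3
eef_pos: [0.4004, 0.3094, 0.3233]
tool_rot: [-0.001, -0.001, 1.0, -0.0]
force: [-0.1, 0.8, 0.1]
finger_gap: 0.0849
grip_force: 0.0
time_s: 2.5
eef_pos: [0.4014, -0.17, 0.3234]
tool_rot: [-0.001, -0.001, 1.0, 0.001]
force: [0.8, -0.8, -0.6]
finger_gap: 0.0851
grip_force: 0.0
[ 0.323 -0.17   0.502] [[-0.0, 1.0, 0.0], [0.95, 0.0, 0.3], [0.3, 0.0, -0.95]] 268.80701348069783
[-5.710e-01 -4.550e-01  1.839e+00  1.000e-03  1.759e+00 -2.144e+00] [ 0.4014 -0.1696  0.3237] [-0.    -0.001  1.     0.001]
```

View pics/w0b.png

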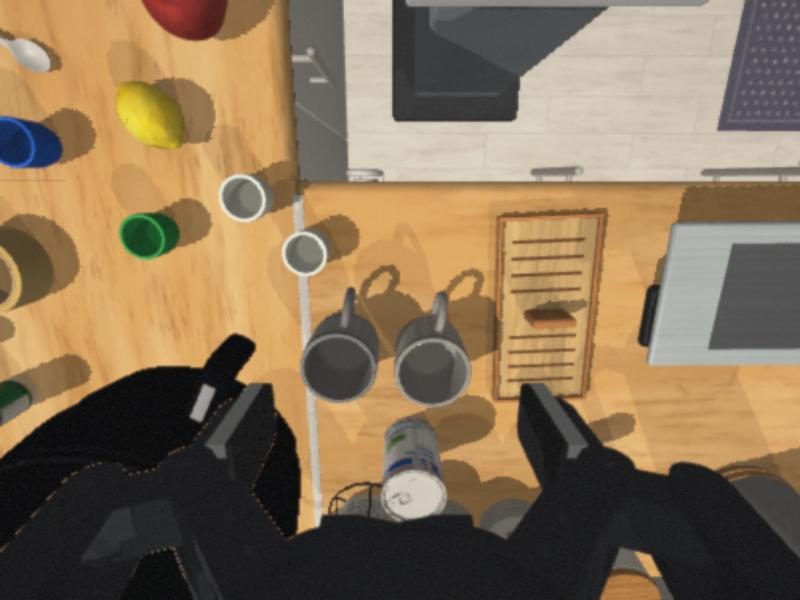

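Wrist view: cups (246,197) and (305,253). Mug B's rim is at (339,365) with its handle at (349,293). Mug A's rim is at (433,370) with its handle at (440,297). The board's grip is at (549,316), and the plate's right edge runs (676,223)–(649,363).

```bash
python3 - <<'E'
from h import *
c=load('w0')
for n,u,v,z in [('c2',246,197,.046),('c1',305,253,.046),('mB',339.5,366,.082),('mA',433,370,.082),('hB.tip',350,292,.073),('hA.tip',441,295,.073),('hB.base',346,322,.077),('hA.base',439,328,.077),
 ('s1',499,217,.016),('s2',606,210,.016),('s3',590,399,.016),('s4',494,399,.016),('gL',526,312,.05),('gR',575,313,.05),('plRF',676,223,.1),('plRB',649,364,.1)]:
    print(n,ray(c,u/1.5625-.2,v/1.5625-.2,z)[:2].round(4))
E
```

```text
c2 [ 0.3452 -0.3273]
c1 [ 0.4044 -0.2691]
mB [ 0.5229 -0.2314]
mA [ 0.5277 -0.1287]
hB.tip [ 0.4412 -0.2182]
hA.tip [ 0.4445 -0.1217]
hB.base [ 0.4735 -0.2231]
hA.base [ 0.4803 -0.1231]
s1 [ 0.3684 -0.0524]
s2 [0.3605 0.0682]
s3 [0.6013 0.0837]
s4 [ 0.6013 -0.0416]
gL [ 0.4709 -0.0221]
gR [0.4721 0.0336]
plRF [0.366  0.0951]
plRB [0.5119 0.0961]
```

```bash
python3 -m crank '[0.058,0.0475,-0.1,0,0,-0.1,0.05,0.058,0.0475,-0.16,0,0,-0.1,0.05,0.058,0.0475,-0.16,0,0,-0.1,0.05,0.058,0.0475,-0.16,0,0,-0.1,0.05,0.058,0.0475,-0.16,0,0,-0.1,0.05,0.058,0.0475,-0.2,0,0,-0.1,0.05,0.058,0.0475,-0.24,0,0,-0.1,0.05,0.058,0.0475,-0.283,0,0,-0.1,0.05,0.058,0.0475,-0.283,0,0,-0.1,0.05,0.058,0.0475,-0.283,0,0,-0.1,0.05]'
python3 - <<'E'
from h import *
c=snap('wrist','w1');cv2.imwrite('pics/w1b.png',cv2.resize(c['image'],(640,480))[:,:,::-1])
E
```

```text
time_s: 3.55
eef_pos: [0.46, -0.1235, 0.043]
tool_rot: [0.001, 0.049, 0.999, -0.0]
force: [0.3, -0.1, 0.7]
finger_gap: 0.0499
grip_force: 0.0
```

View pics/w1b.png

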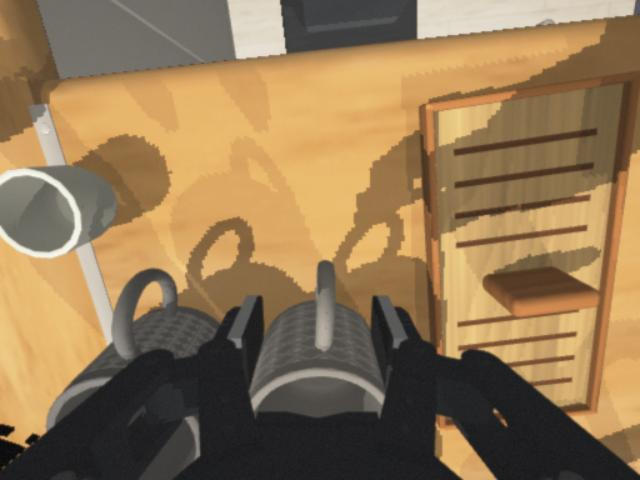

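Handle (325,300) is centred between the fingers, so I close and carry mug A.

```bash
python3 -m crank '[0,0,0,0,0,0,0,0,0,0,0,0,0,0,0,0,0,0,0,0,0,0,0,0,0,0,0,0,0,0,0,0,0,0,0,0,0,0.01,0,0,0,0,0,0,0.04,0,0,0,0,0,0,0.09,0,0,0,0,0,0,0.15,0,0,0,0,0,0,0.15,0,0,0,0]' 80
python3 -m crank '[-0.0675,0.04,0,0,0,0.03,0,-0.0675,0.08,0,0,0,0.06,0,-0.0675,0.12,0,0,0,0.11,0,-0.0675,0.16,0,0,0,0.11,0,-0.0675,0.20,0,0,0,0.11,0,-0.0675,0.24,0,0,0,0.11,0,-0.0675,0.28,0,0,0,0.11,0,-0.0675,0.32,0,0,0,0.11,0,-0.0675,0.36,0,0,0,0.11,0,-0.0675,0.40,0,0,0,0.11,0,-0.0675,0.44,0,0,0,0.11,0,-0.0675,0.452,0,0,0,0.11,0]'
python3 -m crank '[0,0,-0.01,0,0,0,0,0,0,-0.03,0,0,0,0,0,0,-0.04,0,0,0,0,0,0,-0.042,0,0,0,0,0,0,-0.042,0,0,0,0]'
python3 - <<'E'
from h import *
a=snap('top','t1')['image'];b=snap('scene','s1')['image']
w=snap('wrist','w2')['image']
o=np.hstack([cv2.resize(a[150:250,80:230],(450,300)),cv2.resize(b[130:230,110:285],(350,200)) if 0 else cv2.resize(b[130:230,110:227],(350,300))])
o=np.vstack([o,np.hstack([cv2.resize(w,(400,300)),np.zeros((300,400,3),np.uint8)])])
cv2.imwrite('pics/c2.png',o[:,:,::-1]);s=observe();print(s['joints'])
E
```

```text
time_s: 4.6
eef_pos: [0.4626, -0.1252, 0.1995]
tool_rot: [0.006, 0.05, 0.999, -0.002]
force: [0.2, -0.2, 1.5]
finger_gap: -0.0003
grip_force: 0.0
time_s: 5.8
eef_pos: [0.3909, 0.3311, 0.191]
tool_rot: [-0.0, -0.007, 1.0, 0.0]
force: [0.0, -0.9, -0.1]
finger_gap: -0.0002
grip_force: 0.0
time_s: 6.3
eef_pos: [0.3916, 0.3273, 0.1487]
tool_rot: [-0.0, -0.004, 1.0, -0.0]
force: [0.1, 0.2, -0.9]
finger_gap: -0.0001
grip_force: 0.0
[ 5.51295171e-01 -1.93373141e-01  1.92073252e+00 -9.91729189e-05
  1.41256345e+00 -1.02912864e+00]
```

View pics/c2.png

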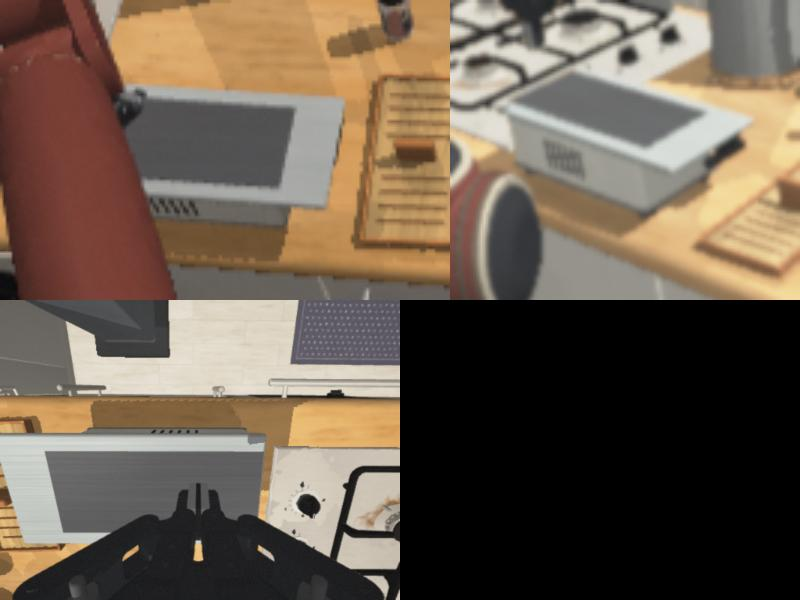

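The grasp missed: the fingers closed fully (gap 0). I'll check where the pads were relative to the handle and where mug A is now.

```bash
python3 - <<'E'
from h import *
c=load('w1');print('TCP px640',proj(c,[.46,-.1235,.043])*1.25, 'grasp',proj(c,[.46,-.1235,.062])*1.25)
print('cam',-c['R'].T@c['t'])
for z in (.07,.077,.06): print(z,'tip',ray(c,325/1.25,265/1.25,z),'base',ray(c,323/1.25,345/1.25,z))
t=load('t1'); s=load('s1')
for n in ('t0','t1'):
  for X in [(.526,-.132,.082),(.46,-.1235,.06)]: print(n,proj(load(n),X).round(1))
o=np.hstack([cv2.resize(load(n)['image'][165:225,240:310],(400,343),interpolation=cv2.INTER_CUBIC) for n in ('t0','t1')])
cv2.imwrite('pics/c3.png',o[:,:,::-1])
E
```

```text
TCP px640 [316.22699469 281.71509072] grasp [316.15191484 296.39176666]
cam [ 0.38184176 -0.1153218   0.22176448]
0.07 tip [ 0.4398935  -0.11718006  0.07      ] base [ 0.48431118 -0.12231249  0.07      ]
0.077 tip [ 0.43721592 -0.11709434  0.077     ] base [ 0.47958487 -0.12199005  0.077     ]
0.06 tip [ 0.44371862 -0.1173025   0.06      ] base [ 0.49106305 -0.12277312  0.06      ]
t0 [256.8 186. ]
t0 [252.9 204.5]
t1 [256.8 186. ]
t1 [252.9 204.5]
```

View pics/c3.png

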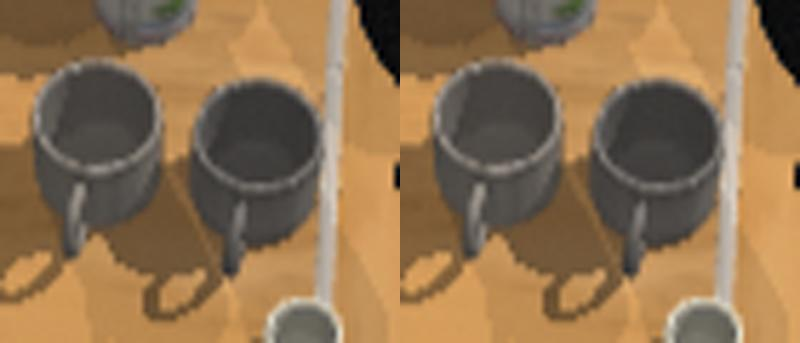

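Mug A hasn't moved, so the fingers probably shut too late. I'll go back and check the grip before lifting.

```bash
python3 -m crank '[0.0675,-0.05,0.05,0,0,-0.05,0.04,0.0675,-0.452,0.05,0,0,-0.11,0.04,0.0675,-0.452,0.05,0,0,-0.11,0.04,0.0675,-0.452,0.05,0,0,-0.11,0.04,0.0675,-0.452,0.05,0,0,-0.11,0.04,0.0675,-0.452,0.05,0,0,-0.11,0.04,0.0675,-0.452,0.05,0,0,-0.11,0.04,0.0675,-0.452,0.05,0,0,-0.11,0.04,0.0675,-0.452,0.05,0,0,-0.11,0.04,0.0675,-0.452,0.05,0,0,-0.11,0.04,0.0675,-0.452,0.05,0,0,-0.11,0.04,0.0675,-0.452,0.05,0,0,-0.11,0.04]'
python3 -m crank '[0,0,-0.04,0,0,0,0.04,0,0,-0.08,0,0,0,0.04,0,0,-0.12,0,0,0,0.04,0,0,-0.15,0,0,0,0.04,0,0,-0.16,0,0,0,0.04,0,0,-0.16,0,0,0,0.04,0,0,-0.16,0,0,0,0]' 80
python3 -m crank '[0,0,0,0,0,0,0,0,0,0,0,0,0,0,0,0,0,0,0,0,0,0,0,0,0,0,0,0,0,0,0,0,0,0,0,0,0,0,0,0,0,0]' 80
python3 - <<'E'
from h import *
c=snap('wrist','w3');cv2.imwrite('pics/w3b.png',cv2.resize(c['image'],(640,480))[:,:,::-1])
E
```

```text
time_s: 7.65
eef_pos: [0.4593, -0.1241, 0.1998]
tool_rot: [0.0, 0.051, 0.999, 0.0]
force: [-0.2, 0.1, -0.2]
finger_gap: 0.0402
grip_force: 0.0
time_s: 8.35
eef_pos: [0.4605, -0.1236, 0.0409]
tool_rot: [0.001, 0.049, 0.999, -0.0]
force: [-0.1, -0.3, -0.1]
finger_gap: 0.0268
grip_force: 0.0
time_s: 8.95
eef_pos: [0.4591, -0.1237, 0.0391]
tool_rot: [-0.0, 0.05, 0.999, 0.0]
force: [0.2, 0.1, 0.2]
finger_gap: 0.0001
grip_force: 0.0
```

View pics/w3b.png

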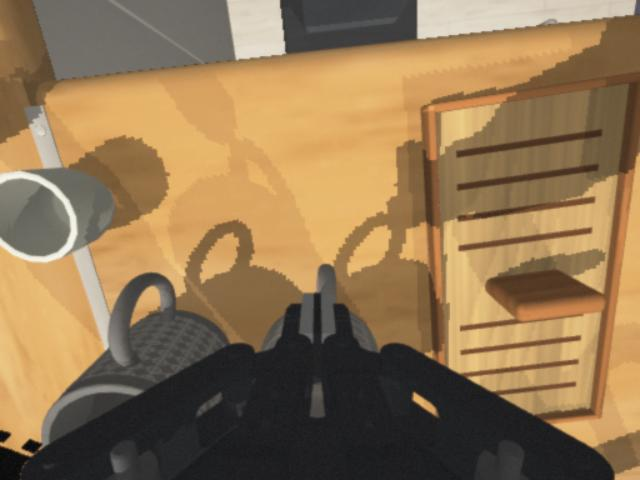

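The fingers closed without contact and the handle shows in front of them, so the pads are inside or above the loop. I'll open, shift outward, close again and read the gap.

```bash
python3 -m crank '[0,0,0,0,0,0,0.04,0,0,0,0,0,0,0.04,0,0,0,0,0,0,0.04,-0.012,0.001,0,0,0,0,0.04,-0.012,0.001,0,0,0,0,0.04,-0.012,0.001,0,0,0,0,0,-0.012,0.001,0,0,0,0,0,-0.012,0.001,0,0,0,0,0,-0.012,0.001,0,0,0,0,0,-0.012,0.001,0,0,0,0,0,-0.012,0.001,0,0,0,0,0,-0.012,0.001,0,0,0,0,0]' 80
python3 - <<'E'
from h import *
s=observe();print(s['eef_pos'],s['grip_force'])
w=snap('wrist','w4')['image'];b=snap('scene','s4')['image']; t=snap('top','t4')['image']
o=np.hstack([cv2.resize(w[170:330,150:350],(500,400)),cv2.resize(b[160:250,220:310],(300,300)).repeat(1,0) if 0 else cv2.resize(b[160:250,222:290],(300,400),interpolation=cv2.INTER_CUBIC)])
cv2.imwrite('pics/c4.png',o[:,:,::-1])
E
```

```text
time_s: 10.2
eef_pos: [0.4471, -0.1227, 0.039]
tool_rot: [-0.0, 0.05, 0.999, 0.0]
force: [-0.7, -0.5, 1.0]
finger_gap: 0.0002
grip_force: 0.0
[ 0.44711578 -0.12266116  0.03904964] 0.0
```

View pics/c4.png

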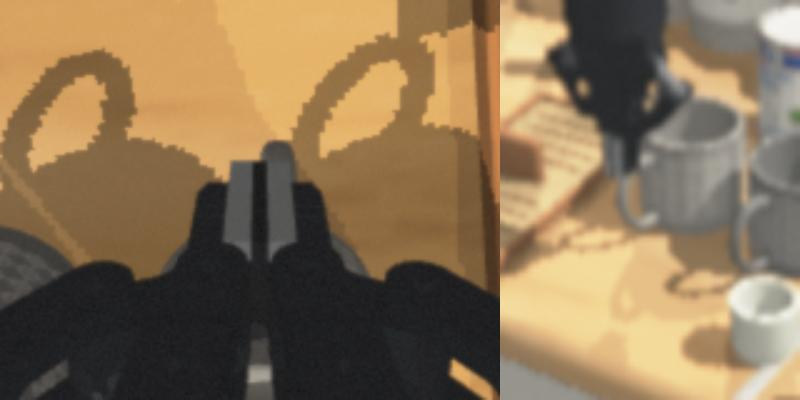

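```bash
python3 - <<'E'
from h import *
s=load('s4');w=load('w4');t=load('t4')
for X in [(.4471,-.1227,.039),(.4471,-.1227,.058),(.4471,-.1227,.08),(.46,-.123,.077),(.443,-.123,.045),(.526,-.132,.082),(.526,-.132,0)]:
    p=proj(s,X);q=proj(w,X)
    print(X,'scene crop',((p-[222,160])*[300/68,400/90]).round(),'wrist crop',((q-[150,170])*2.5).round())
# mug rim triangulation via scene+top pixel of handle tip
o=np.hstack([cv2.resize(t['image'][165:225,240:290],(400,480),interpolation=cv2.INTER_CUBIC),cv2.resize(s['image'][175:225,235:277],(400,480),interpolation=cv2.INTER_CUBIC)])
for n,cc in (('t',t),('s',s)):
  for X in [(.4471,-.1227,.039)]:
    p=proj(cc,X); off,k,dx=(([240,165],8,0) if n=='t' else ([235,175],400/42,400))
    q=((p-off)*k).astype(int)+[dx,0]; cv2.circle(o,tuple(int(v) for v in q),5,(255,0,0),1)
cv2.imwrite('pics/c5.png',o[:,:,::-1])
E
```

```text
(0.4471, -0.1227, 0.039) scene crop [122. 214.] wrist crop [257. 138.]
(0.4471, -0.1227, 0.058) scene crop [121. 193.] wrist crop [257. 168.]
(0.4471, -0.1227, 0.08) scene crop [120. 169.] wrist crop [257. 210.]
(0.46, -0.123, 0.077) scene crop [130. 164.] wrist crop [261. 251.]
(0.443, -0.123, 0.045) scene crop [119. 210.] wrist crop [255. 134.]
(0.526, -0.132, 0.082) scene crop [187. 124.] wrist crop [252. 482.]
(0.526, -0.132, 0) scene crop [188. 212.] wrist crop [254. 290.]
```

View pics/c5.png

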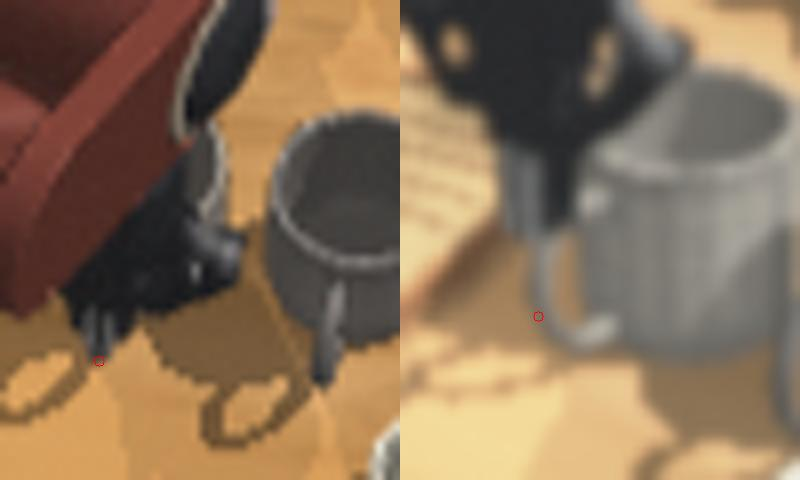

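The pictures show the fingers really end about 33 mm short of the stated TCP: the scene view puts the tip at z≈0.072 where the TCP reads 0.039, and the wrist view agrees. I'll descend that much deeper, with y +3.5 mm.

```bash
python3 -m crank '[0,0,0.02,0,0,0,0.05,0.012,0.0035,0.02,0,0,0,0.05,0.012,0.0035,0.02,0,0,0,0.05,0.012,0.0035,0.02,0,0,0,0.05,0.012,0.0035,0,0,0,0,0.05,0.012,0.0035,-0.02,0,0,0,0.05,0.012,0.0035,-0.029,0,0,0,0.05,0.012,0.0035,-0.029,0,0,0,0.05]' 80
python3 -m crank '[0,0,0,0,0,0,0,0,0,0,0,0,0,0,0,0,0,0,0,0,0,0,0,0,0,0,0,0,0,0,0,0,0,0,0,0,0,0,0,0,0,0,0,0,0,0,0,0,0]' 80
```

```text
time_s: 11.15
eef_pos: [0.4572, -0.1184, 0.0079]
tool_rot: [-0.002, 0.05, 0.999, 0.001]
force: [-0.8, 1.3, -0.2]
finger_gap: 0.0502
grip_force: 0.0
time_s: 11.85
eef_pos: [0.4601, -0.1197, 0.0113]
tool_rot: [0.001, 0.05, 0.999, -0.0]
force: [-1.0, -0.9, 5.9]
finger_gap: 0.0079
grip_force: 79.5
```

Gripped (79 N). Lift and carry.

```bash
python3 -m crank '[0,0,0.01,0,0,0,0,0,0,0.03,0,0,0,0,0,0,0.06,0,0,0,0,0,0,0.1,0,0,0,0,0,0,0.14,0,0,0,0,0,0,0.15,0,0,0,0,0,0,0.15,0,0,0,0]' 80
python3 -m crank '[-0.0665,0.03,0,0,0,0.03,0,-0.0665,0.07,0,0,0,0.06,0,-0.0665,0.11,0,0,0,0.11,0,-0.0665,0.15,0,0,0,0.11,0,-0.0665,0.19,0,0,0,0.11,0,-0.0665,0.23,0,0,0,0.11,0,-0.0665,0.27,0,0,0,0.11,0,-0.0665,0.31,0,0,0,0.11,0,-0.0665,0.35,0,0,0,0.11,0,-0.0665,0.39,0,0,0,0.11,0,-0.0665,0.43,0,0,0,0.11,0,-0.0665,0.448,0,0,0,0.11,0]'
python3 -m crank '[0,0,-0.01,0,0,0,0,0,0,-0.03,0,0,0,0,0,0,-0.043,0,0,0,0,0,0,-0.043,0,0,0,0]'
python3 - <<'E'
from h import *
w=snap('wrist','w5');b=snap('scene','s5')['image']
o=np.hstack([cv2.resize(w['image'],(500,375)),cv2.resize(b[110:230,110:230],(300,375),interpolation=cv2.INTER_CUBIC)])
cv2.imwrite('pics/c6.png',o[:,:,::-1])
s=observe(); print(s['eef_pos'],s['finger_gap'],s['force'],s['moment'])
E
```

```text
time_s: 12.55
eef_pos: [0.4597, -0.1193, 0.1613]
tool_rot: [0.001, 0.05, 0.999, -0.0]
force: [0.1, -0.3, -3.9]
finger_gap: 0.008
grip_force: 78.1
time_s: 13.75
eef_pos: [0.3899, 0.3306, 0.1558]
tool_rot: [-0.003, -0.007, 1.0, -0.001]
force: [0.3, -0.4, -2.7]
finger_gap: 0.0077
grip_force: 78.7
time_s: 14.15
eef_pos: [0.3907, 0.327, 0.1133]
tool_rot: [-0.003, -0.005, 1.0, -0.002]
force: [0.4, -0.8, -3.5]
finger_gap: 0.0077
grip_force: 78.8
[0.39207028 0.32783539 0.11582948] 0.0076878472641682145 [ 0.07621505  0.26303635 -3.00766025] [-0.00913016  0.23941435 -0.03461962]
```

View pics/c6.png

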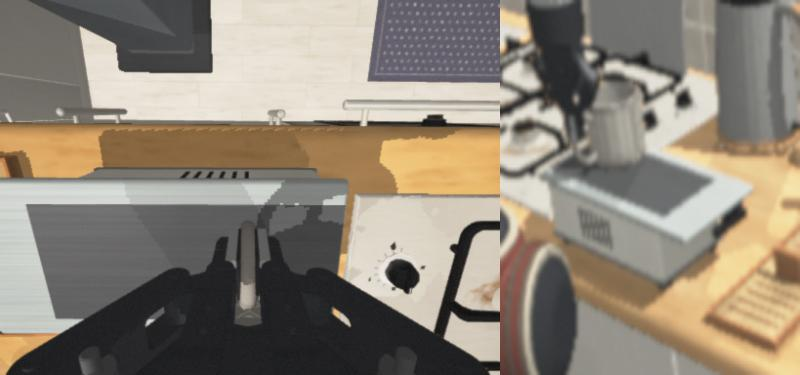

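Mug A is level over the plate. Lower, release, and go over to mug B.

```bash
python3 - <<'E'
from h import *
c=load('w5'); print('plate LF corner',ray(c,348*1.024,180*1.024,.1), 'right-ish front edge',ray(c,5*1.024,180*1.024,.1))
E
python3 -m crank '[0,0,-0.003,0,0,0,0,0,0,-0.005,0,0,0,0,0,0,-0.006,0,0,0,0,0,0,-0.006,0,0,0,0]'
python3 -m crank '[0,0,0,0,0,0,0.05,0,0,0,0,0,0,0.05,0,0,0,0,0,0,0.05,0,0,0,0,0,0,0.05,0,0,0.02,0,0,0,0.05,0,0,0.07,0,0,0,0.05,0,0,0.1,0,0,0,0.05,0,0,0.1,0,0,0,0.05]'
```

```text
plate LF corner [0.36276285 0.40318889 0.1       ] right-ish front edge [0.36534151 0.14292082 0.1       ]
time_s: 14.65
eef_pos: [0.3929, 0.3289, 0.1114]
tool_rot: [0.0, -0.005, 1.0, 0.0]
force: [0.1, 0.1, -2.9]
finger_gap: 0.0076
grip_force: 78.8
time_s: 15.45
eef_pos: [0.3955, 0.3307, 0.2178]
tool_rot: [0.005, -0.005, 1.0, 0.003]
force: [0.9, -0.5, 0.6]
finger_gap: 0.0501
grip_force: 0.0
```

```bash
python3 -m crank '[0.02,-0.05,0,0,0,0,0.05,0.064,-0.546,0,0,0,-0.18,0.05,0.064,-0.546,0,0,0,-0.18,0.05,0.064,-0.546,0,0,0,-0.18,0.05,0.064,-0.546,0,0,0,-0.18,0.05,0.064,-0.546,0,0,0,-0.18,0.05,0.064,-0.546,0,0,0,-0.18,0.05,0.064,-0.546,0,0,0,-0.18,0.05,0.064,-0.546,0,0,0,-0.18,0.05,0.064,-0.546,0,0,0,-0.18,0.05,0.064,-0.546,0,0,0,-0.18,0.05,0.064,-0.546,0,0,0,-0.18,0.05]'
python3 -m crank '[0,0,0,0,0,0,0.05,0,0,0,0,0,0,0.05,0,0,0,0,0,0,0.05]'
python3 - <<'E'
from h import *
c=snap('wrist','w6'); print(observe()['eef_pos'])
# centroid of handle projection line + predicted handle
for r in (84,67,50):
    print(r,[ (proj(c,[.5225-r/1e3*np.cos(a),-.2325+r/1e3*np.sin(a),.075])*1.5625).round() for a in (.12,.17,.22)])
cv2.imwrite('pics/w6b.png',cv2.resize(c['image'],(800,600))[:,:,::-1])
E
```

```text
time_s: 16.65
eef_pos: [0.4559, -0.2219, 0.21]
tool_rot: [-0.001, 0.088, 0.996, -0.0]
force: [0.8, 0.6, 1.1]
finger_gap: 0.0498
grip_force: 0.0
time_s: 16.95
eef_pos: [0.4567, -0.2159, 0.2109]
tool_rot: [-0.0, 0.084, 0.996, 0.0]
force: [-0.1, -0.1, 0.2]
finger_gap: 0.0502
grip_force: 0.0
[ 0.45675205 -0.21587497  0.21107563]
84 [array([383., 260.]), array([389., 260.]), array([394., 260.])]
67 [array([384., 282.]), array([389., 282.]), array([393., 282.])]
50 [array([386., 303.]), array([389., 303.]), array([392., 303.])]
```

View pics/w6b.png

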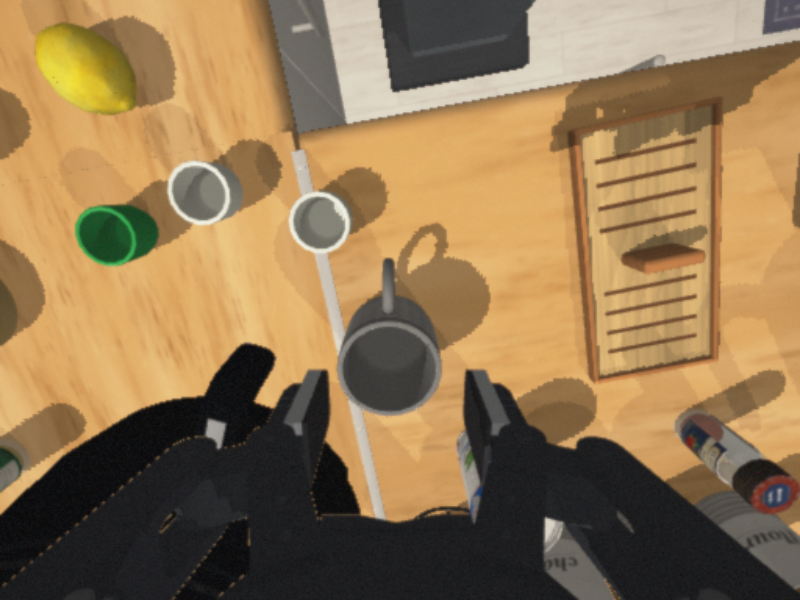

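Handle B at (388,260–310) matches the prediction for a grip point of (0.4565, −0.2212). White cups are visible at (203,192) and (320,221); green is at (115,235). Grasp B.

```bash
python3 -m crank '[0,-0.005,-0.04,0,0,0,0.05,0,-0.005,-0.08,0,0,0,0.05,0,-0.005,-0.12,0,0,0,0.05,0,-0.005,-0.15,0,0,0,0.05,0,-0.005,-0.18,0,0,0,0.05,0,-0.005,-0.2,0,0,0,0.05,0,-0.005,-0.2,0,0,0,0.05,0,-0.005,-0.2,0,0,0,0.05]' 80
python3 -m crank '[0,0,0,0,0,0,0,0,0,0,0,0,0,0,0,0,0,0,0,0,0,0,0,0,0,0,0,0,0,0,0,0,0,0,0,0,0,0,0,0,0,0,0,0,0,0,0,0,0]' 80
```

```text
time_s: 17.8
eef_pos: [0.457, -0.2216, 0.0116]
tool_rot: [0.0, 0.084, 0.996, -0.0]
force: [-0.6, -0.2, 0.7]
finger_gap: 0.0505
grip_force: 0.0
time_s: 18.5
eef_pos: [0.4576, -0.2227, 0.0128]
tool_rot: [0.001, 0.085, 0.996, -0.0]
force: [-2.0, 1.0, 6.4]
finger_gap: 0.0079
grip_force: 78.6
```

```bash
python3 -m crank '[0,0,0.01,0,0,0,0,0,0,0.03,0,0,0,0,0,0,0.06,0,0,0,0,0,0,0.1,0,0,0,0,0,0,0.14,0,0,0,0,0,0,0.15,0,0,0,0,0,0,0.15,0,0,0,0]' 80
python3 -m crank '[-0.02,0.02,0,0,0,0.03,0,-0.05,0.06,0,0,0,0.08,0,-0.065,0.1,0,0,0,0.18,0,-0.065,0.14,0,0,0,0.18,0,-0.065,0.18,0,0,0,0.18,0,-0.065,0.22,0,0,0,0.18,0,-0.065,0.26,0,0,0,0.18,0,-0.065,0.3,0,0,0,0.18,0,-0.065,0.34,0,0,0,0.18,0,-0.065,0.38,0,0,0,0.18,0,-0.065,0.42,0,0,0,0.18,0,-0.065,0.44,0,0,0,0.18,0]'
python3 -m crank '[0,0,-0.01,0,0,0,0,0,0,-0.03,0,0,0,0,0,0,-0.043,0,0,0,0,0,0,-0.047,0,0,0,0,0,0,-0.049,0,0,0,0,0,0,-0.05,0,0,0,0,0,0,-0.05,0,0,0,0]'
```

```text
time_s: 19.2
eef_pos: [0.4574, -0.2228, 0.1628]
tool_rot: [0.002, 0.085, 0.996, -0.001]
force: [-0.8, 0.5, -3.0]
finger_gap: 0.0076
grip_force: 78.2
time_s: 20.4
eef_pos: [0.389, 0.2198, 0.1573]
tool_rot: [-0.003, -0.007, 1.0, -0.001]
force: [0.3, -0.2, -2.8]
finger_gap: 0.0075
grip_force: 78.6
time_s: 21.1
eef_pos: [0.391, 0.2172, 0.1128]
tool_rot: [-0.001, -0.005, 1.0, -0.0]
force: [-8.6, -2.4, 14.4]
finger_gap: 0.0071
grip_force: 81.2
```

Contact with the plate. Release, rise, and take measurements numerically.

```bash
python3 -m crank '[0,0,0,0,0,0,0.05,0,0,0,0,0,0,0.05,0,0,0,0,0,0,0.05,0,0,0,0,0,0,0.05,0,0,0.03,0,0,0,0.05,0,0,0.08,0,0,0,0.05,0,0,0.13,0,0,0,0.05,0,0,0.18,0,0,0,0.05,0,0,0.18,0,0,0,0.05]'
python3 -m crank '[0.03,-0.05,0,0,0,0,0.05,0.03,-0.1,0,0,0,0,0.05,0.03,-0.15,0,0,0,0,0.05,0.03,-0.15,0,0,0,0,0.05]'
python3 - <<'E'
from h import *
for n,f in (('top','t7'),('scene','s7'),('wrist','w7')): snap(n,f)
s=observe();print(s['eef_pos'],s['tool_rot'].round(3))
o=np.hstack([cv2.resize(load('w7')['image'],(480,360)),cv2.resize(load('s7')['image'][90:250,110:252],(320,360))])
o=np.vstack([o,np.hstack([cv2.resize(load('t7')['image'][140:260,95:355],(520,240)),np.zeros((240,280,3),np.uint8)])])
cv2.imwrite('pics/c7.png',o[:,:,::-1])
E
```

```text
time_s: 22.0
eef_pos: [0.3949, 0.2189, 0.3001]
tool_rot: [0.007, -0.005, 1.0, 0.002]
force: [0.4, 0.6, 0.0]
finger_gap: 0.0497
grip_force: 0.0
time_s: 22.4
eef_pos: [0.4217, 0.0638, 0.2902]
tool_rot: [-0.0, -0.002, 1.0, -0.001]
force: [-0.1, 1.7, 0.2]
finger_gap: 0.05
grip_force: 0.0
[0.42157553 0.06777515 0.29054216] [-0.    -0.004  1.     0.   ]
```

View pics/c7.png

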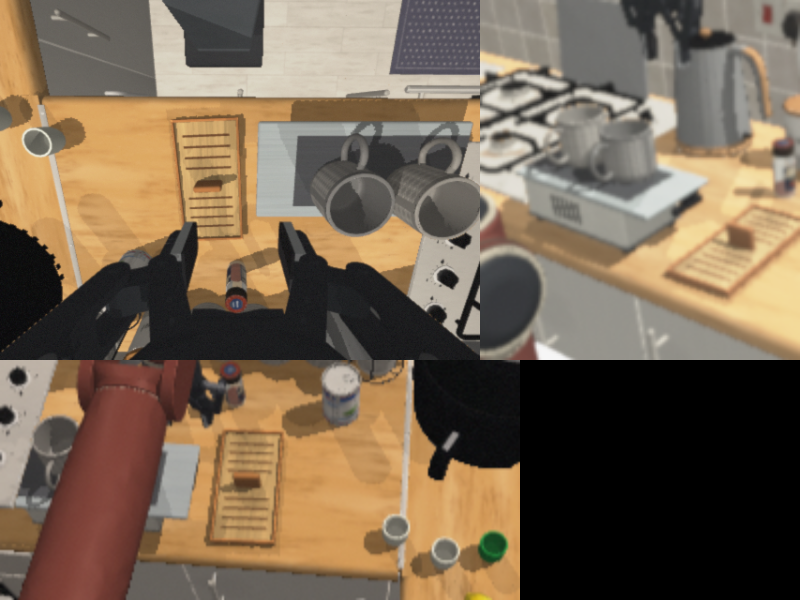

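Both mugs stand upright on the plate: rims B at (353,203) and A at (435,205) in the 480-px view, board grip at (208,186).

```bash
python3 - <<'E'
from h import *
c=load('w7');k=512/480
for n,u,v,z in [('mB',353,203,.182),('mA',435,205,.182),('s1',174.5,119,.016),('s2',243,116,.016),('s3',243,237,.016),('s4',191,239,.016),('plRF',259,122,.1),('plRB',257,216,.1)]:
    print(n,ray(c,u*k-.2,v*k-.2,z)[:2].round(4))
# grip segmentation: reddish-brown blob in w7 and t7
for f,(x0,x1,y0,y1) in (('w7',(196,250,170,220)),):
    im=load(f)['image'][y0:y1,x0:x1].astype(int); hsv=cv2.cvtColor(im.astype(np.uint8),cv2.COLOR_RGB2HSV)
    m=((hsv[...,1]>140)&(hsv[...,0]<15)).astype(np.uint8); n,l,st,ce=cv2.connectedComponentsWithStats(m)
    i=1+np.argmax(st[1:,4]); print(st[i],ce[i]+[x0,y0])
    b=st[i]; 
    for u,v,z in [(b[0]+x0,b[1]+y0,.05),(b[0]+b[2]+x0,b[1]+y0,.05),(b[0]+x0+b[2]/2,b[1]+y0,.05)]: print(ray(c,u,v,z)[:2].round(4))
# model overlay score: print predicted pixel of grip top corners for center (.481,.0105) yaw .05
cy,sy=np.cos(.05),np.sin(.05)
for a,b in ((6,25),(6,-25),(-6,25),(-6,-25)):
    print(a,b,(proj(c,[.481+(a*cy-b*sy)/1e3,.0105+(a*sy+b*cy)/1e3,.05])).round(1))
E
```

```text
mB [0.4569 0.2084]
mA [0.4589 0.3094]
s1 [ 0.3674 -0.0435]
s2 [0.3616 0.0759]
s3 [0.5975 0.0788]
s4 [ 0.6027 -0.0264]
plRF [0.3663 0.0971]
plRB [0.5125 0.0985]
[ 10  23  30  12 261] [220.75095785 199.45210728]
[ 0.47   -0.0098]
[0.4697 0.0391]
[0.4699 0.0147]
6 25 [234.1 202.3]
6 -25 [203.8 203.6]
-6 25 [233.6 195.4]
-6 -25 [203.1 196.6]
```

```bash
python3 -m crank '[0.059,-0.058,-0.02,0,0,-0.15,0.06,0.059,-0.058,-0.04,0,0,-0.3,0.06,0.059,-0.058,-0.04,0,0,-0.45,0.06,0.059,-0.058,-0.04,0,0,-0.6,0.06,0.059,-0.058,-0.04,0,0,-0.75,0.06,0.059,-0.058,-0.04,0,0,-0.9,0.06,0.059,-0.058,-0.04,0,0,-1.05,0.06,0.059,-0.058,-0.04,0,0,-1.2,0.06,0.059,-0.058,-0.04,0,0,-1.35,0.06,0.059,-0.058,-0.04,0,0,-1.5,0.06,0.059,-0.058,-0.04,0,0,-1.52,0.06,0.059,-0.058,-0.04,0,0,-1.52,0.06]'
python3 -m crank '[0,0,0,0,0,0,0.06,0,0,0,0,0,0,0.06,0,0,0,0,0,0,0.06]'
cat > seg.py <<'E'
from h import *
def blob(im,c0,rad,cond):
    hsv=cv2.cvtColor(im,cv2.COLOR_RGB2HSV).astype(int); m=cond(hsv).astype(np.uint8)
    n,l,st,ce=cv2.connectedComponentsWithStats(m)
    return [(st[i].tolist(),ce[i].round(1).tolist(),l==i) for i in range(1,n) if st[i][4]>40 and np.hypot(*(ce[i]-c0))<rad]
E
python3 - <<'E'
from seg import *
c=snap('wrist','w8'); s=observe();print(s['eef_pos'],s['tool_rot'].round(4))
p=proj(c,[.481,.011,.05]);print('pred',p, 'TCP px',proj(c,s['eef_pos']))
for b in blob(c['image'],p,45,lambda h:(h[...,0]<12)&(h[...,1]>150)&(h[...,2]>60)): 
    print(b[:2]); 
    r=cv2.minAreaRect(np.argwhere(b[2])[:,::-1].astype(np.float32)); print(r, ray(c,*b[1],.05).round(4))
cv2.imwrite('pics/w8c.png',c['image'][:,:,::-1])
E
```

```text
time_s: 23.75
eef_pos: [0.4807, 0.0112, 0.2508]
tool_rot: [-0.0, 0.683, 0.73, -0.0]
force: [0.0, 0.9, -0.7]
finger_gap: 0.0598
grip_force: 0.0
time_s: 24.05
eef_pos: [0.4806, 0.0099, 0.2511]
tool_rot: [-0.0, 0.685, 0.729, -0.0]
force: [0.5, -0.3, 0.2]
finger_gap: 0.0606
grip_force: 0.0
[0.48063818 0.00985878 0.25108555] [-0.      0.685   0.7285  0.    ]
pred [254.50401812 167.72729051] TCP px [255.27435919 224.52430958]
```

```bash
python3 - <<'E'
from seg import *
c=load('w8');hsv=cv2.cvtColor(c['image'],cv2.COLOR_RGB2HSV).astype(int)
for v in range(148,196,4): print(v,[tuple(hsv[v,u]) for u in range(236,276,8)])
for b in blob(c['image'],(254,168),60,lambda h:(h[...,0]<14)&(h[...,1]>140)): print(b[:2])
E
```

```text
148 [(np.int64(18), np.int64(119), np.int64(215)), (np.int64(18), np.int64(118), np.int64(216)), (np.int64(18), np.int64(107), np.int64(119)), (np.int64(14), np.int64(141), np.int64(103)), (np.int64(18), np.int64(117), np.int64(205))]
152 [(np.int64(18), np.int64(119), np.int64(199)), (np.int64(18), np.int64(120), np.int64(179)), (np.int64(19), np.int64(114), np.int64(101)), (np.int64(14), np.int64(156), np.int64(194)), (np.int64(18), np.int64(120), np.int64(197))]
156 [(np.int64(17), np.int64(116), np.int64(176)), (np.int64(18), np.int64(118), np.int64(180)), (np.int64(17), np.int64(110), np.int64(109)), (np.int64(13), np.int64(162), np.int64(194)), (np.int64(18), np.int64(122), np.int64(199))]
160 [(np.int64(17), np.int64(119), np.int64(188)), (np.int64(18), np.int64(118), np.int64(186)), (np.int64(18), np.int64(117), np.int64(107)), (np.int64(13), np.int64(160), np.int64(195)), (np.int64(18), np.int64(120), np.int64(214))]
164 [(np.int64(18), np.int64(119), np.int64(182)), (np.int64(18), np.int64(119), np.int64(188)), (np.int64(18), np.int64(116), np.int64(112)), (np.int64(13), np
[... 1180 characters left out ...]
4(116), np.int64(217)), (np.int64(18), np.int64(120), np.int64(213))]
188 [(np.int64(19), np.int64(118), np.int64(221)), (np.int64(19), np.int64(119), np.int64(221)), (np.int64(19), np.int64(119), np.int64(222)), (np.int64(19), np.int64(119), np.int64(221)), (np.int64(19), np.int64(119), np.int64(218))]
192 [(np.int64(18), np.int64(120), np.int64(212)), (np.int64(18), np.int64(118), np.int64(155)), (np.int64(18), np.int64(117), np.int64(215)), (np.int64(18), np.int64(122), np.int64(214)), (np.int64(19), np.int64(120), np.int64(218))]
([250, 123, 34, 3, 58], [265.8, 123.7])
([255, 147, 7, 25, 113], [258.0, 159.2])
([255, 171, 6, 11, 49], [257.2, 176.4])
([258, 196, 23, 3, 48], [269.5, 196.9])
```

```bash
python3 -m crank '[0.0045,0.001,-0.04,0,0,0,0.05,0.0045,0.001,-0.09,0,0,0,0.05,0.0045,0.001,-0.14,0,0,0,0.05,0.0045,0.001,-0.19,0,0,0,0.05,0.0045,0.001,-0.22,0,0,0,0.05,0.0045,0.001,-0.24,0,0,0,0.05,0.0045,0.001,-0.25,0,0,0,0.05,0.0045,0.001,-0.256,0,0,0,0.05,0.0045,0.001,-0.259,0,0,0,0.05,0.0045,0.001,-0.259,0,0,0,0.05]' 80
python3 -m crank '[0,0,0,0,0,0,0,0,0,0,0,0,0,0,0,0,0,0,0,0,0,0,0,0,0,0,0,0,0,0,0,0,0,0,0,0,0,0,0,0,0,0,0,0,0,0,0,0,0]' 80
```

```text
time_s: 25.1
eef_pos: [0.486, 0.0107, -0.007]
tool_rot: [0.001, 0.685, 0.728, 0.0]
force: [-0.9, -0.4, 0.9]
finger_gap: 0.0501
grip_force: 0.0
time_s: 25.8
eef_pos: [0.4861, 0.0108, -0.0067]
tool_rot: [0.001, 0.685, 0.728, 0.0]
force: [-1.0, -0.4, 5.1]
finger_gap: 0.0101
grip_force: 80.5
```

Board gripped. Lift, turn it 90° and bring it over the mugs.

```bash
python3 -m crank '[0,0,0.01,0,0,0,0,0,0,0.04,0,0,0,0,0,0,0.08,0,0,0,0,0,0,0.12,0,0,0,0,0,0,0.16,0,0,0,0,0,0,0.2,0,0,0,0,0,0,0.23,0,0,0,0,0,0,0.23,0,0,0,0]' 80
python3 -m crank '[-0.0275,0.02,0,0,0,0.13,0,-0.0275,0.05,0,0,0,0.26,0,-0.0275,0.08,0,0,0,0.39,0,-0.0275,0.11,0,0,0,0.52,0,-0.0275,0.14,0,0,0,0.65,0,-0.0275,0.16,0,0,0,0.78,0,-0.0275,0.18,0,0,0,0.91,0,-0.0275,0.2,0,0,0,1.04,0,-0.0275,0.22,0,0,0,1.17,0,-0.0275,0.24,0,0,0,1.3,0,-0.0275,0.255,0,0,0,1.43,0,-0.0275,0.263,0,0,0,1.52,0]'
python3 -m crank '[0,0,0,0,0,0,0,0,0,0,0,0,0,0,0,0,-0.02,0,0,0,0,0,0,-0.038,0,0,0,0,0,0,-0.042,0,0,0,0,0,0,-0.042,0,0,0,0]'
python3 - <<'E'
from h import *
w=snap('wrist','w9')['image'];b=snap('scene','s9')['image'];s=observe();print(s['eef_pos'],s['tool_rot'].round(4))
E
```

```text
time_s: 26.6
eef_pos: [0.4875, 0.0105, 0.2275]
tool_rot: [0.004, 0.685, 0.728, 0.003]
force: [-0.2, -0.4, -2.8]
finger_gap: 0.0101
grip_force: 79.2
time_s: 27.8
eef_pos: [0.4559, 0.2744, 0.2188]
tool_rot: [-0.002, -0.008, 1.0, -0.001]
force: [-0.4, -0.7, -3.5]
finger_gap: 0.0103
grip_force: 79.5
time_s: 28.4
eef_pos: [0.4569, 0.273, 0.1787]
tool_rot: [-0.001, -0.004, 1.0, -0.001]
force: [-0.2, 0.0, -2.8]
finger_gap: 0.0103
grip_force: 79.4
[0.45807176 0.27371104 0.18087923] [ 5.0e-04 -4.7e-03  1.0e+00  2.0e-04]
```

```bash
python3 -m crank '[0,0,-0.002,0,0,0,0,0,0,-0.004,0,0,0,0,0,0,-0.005,0,0,0,0,0,0,-0.006,0,0,0,0,0,0,-0.006,0,0,0,0]'
python3 -m crank '[0,0,-0.0005,0,0,0,0,0,0,-0.001,0,0,0,0,0,0,-0.001,0,0,0,0]'
```

```text
time_s: 29.0
eef_pos: [0.458, 0.2739, 0.1758]
tool_rot: [0.001, -0.005, 1.0, 0.0]
force: [-4.0, -2.3, 5.5]
finger_gap: 0.0102
grip_force: 80.6
time_s: 29.3
eef_pos: [0.4581, 0.274, 0.1757]
tool_rot: [0.001, -0.005, 1.0, 0.0]
force: [-5.2, -2.3, 8.2]
finger_gap: 0.0102
grip_force: 81.2
```

```bash
python3 -m crank '[0,0,0,0,0,0,0.05,0,0,0,0,0,0,0.05,0,0,0,0,0,0,0.05,0,0,0,0,0,0,0.05,0,0,0.03,0,0,0,0.05,0,0,0.08,0,0,0,0.05,0,0,0.13,0,0,0,0.085,0,0,0.15,0,0,0,0.085,0,0,0.15,0,0,0,0.085]'
python3 -m crank '[-0.058,-0.474,0,0,0,0,0.085,-0.058,-0.474,0,0,0,0,0.085,-0.058,-0.474,0,0,0,0,0.085,-0.058,-0.474,0,0,0,0,0.085,-0.058,-0.474,0,0,0,0,0.085,-0.058,-0.474,0,0,0,0,0.085,-0.058,-0.474,0,0,0,0,0.085,-0.058,-0.474,0,0,0,0,0.085,-0.058,-0.474,0,0,0,0,0.085,-0.058,-0.474,0,0,0,0,0.085,-0.058,-0.474,0,0,0,0,0.085,-0.058,-0.474,0,0,0,0,0.085]'
python3 -m crank '[0,0,0,0,0,0,0.085,0,0,0,0,0,0,0.085,0,0,0,0,0,0,0.085]'
cat > cups.py <<'E'
from seg import *
def cups(c):
    out=[]
    for n in range(1):
        for st,ce,m in blob(c['image'],(256,192),400,lambda h:(h[...,1]<70)&(h[...,2]>110)):
            h=cv2.convexHull(np.argwhere(m)[:,::-1].astype(np.int32)); 
            w=ray(c,*ce,.046)
            if st[4]>60 and .3<w[0]<.8 and -.9<w[1]<.15:
                (e,ax,an)=cv2.fitEllipse(h) if len(h)>=5 else (ce,(0,0),0)
                print(st,ce,'ell',np.round(e,1),np.round(ax,1),ray(c,*e,.046)[:2].round(4),cv2.contourArea(h))
E
python3 - <<'E'
from cups import *
c=snap('wrist','w10');t=snap('top','t10');snap('scene','s10');s=observe();print(s['eef_pos'],s['tool_rot'].round(4));print(proj(c,[.405,-.271,.046]),proj(c,[.345,-.33,.046]))
cups(c);print();print(proj(t,[.405,-.271,.046]),proj(t,[.345,-.33,.046]));cups(t)
E
```

```text
time_s: 30.2
eef_pos: [0.4594, 0.2746, 0.3282]
tool_rot: [0.004, -0.005, 1.0, 0.002]
force: [0.4, -0.1, 0.3]
finger_gap: 0.0847
grip_force: 0.0
time_s: 31.4
eef_pos: [0.3991, -0.2, 0.3211]
tool_rot: [-0.001, -0.004, 1.0, 0.001]
force: [0.3, 1.0, -0.3]
finger_gap: 0.0848
grip_force: 0.0
time_s: 31.7
eef_pos: [0.3999, -0.1992, 0.3231]
tool_rot: [0.0, -0.006, 1.0, -0.0]
force: [-0.0, -0.6, -0.2]
finger_gap: 0.085
grip_force: 0.0
[ 0.39982847 -0.19963592  0.32325405] [ 2.0e-04 -5.7e-03  1.0e+00 -1.0e-04]
[211.14859436 162.2228268 ] [173.89606848 125.55458609]
[143, 124, 32, 30, 507] [159.6, 137.6] ell [157.9 138.6] [28.6 32.2] [ 0.3663 -0.3583] 709.0
[198, 125, 29, 205, 1451] [211.6, 208.9] ell [213.  224.9] [ 35.2 209.5] [ 0.5212 -0.2717] 3431.0
[145, 246, 11, 11, 65] [150.4, 250.8] ell [149.8 251. ] [ 7.6 13.3] [ 0.5767 -0.3936] 57.5
[258, 273, 13, 35, 197] [262.6, 289.8] ell [263.  290.7] [13.  35.8] [ 0.663  -0.1765] 264.0
[258, 301, 43, 31, 1004] [279.1, 316.2] ell [278.8 317.8] [33.5 43.2] [ 0.7289 -0.1422] 1009.5

[292.41506007 222.87361828] [308.37914899 239.6155761 ]
[389, 110, 110, 274, 473] [461.5, 217.6] ell [451.8 109.4] [48.4 64.1] [ 0.9831 -0.9097] 8412.5
[286, 171, 14, 74, 297] [294.9, 212.1] ell [293.7 209.1] [14.4 79. ] [ 0.4607 -0.2729] 556.5
[310, 229, 15, 14, 125] [316.8, 235.8] ell [317.2 235.4] [13.5 14.8] [ 0.3637 -0.3604] 144.0
```

Cup 2 was knocked to about (0.366, −0.359). I'll fit cup rims with Hough circles.

```bash
cat > hc.py <<'E'
from h import *
def hc(c,p,half=40):
    x0,y0=[max(0,int(v)-half) for v in p]; g=cv2.cvtColor(c['image'][y0:y0+2*half,x0:x0+2*half],cv2.COLOR_RGB2GRAY)
    g=cv2.resize(g,None,fx=4,fy=4,interpolation=cv2.INTER_CUBIC)
    d=np.linalg.norm(c['R']@np.array([*ray(c,*p,.046)])+c['t']); r=c['mtx'][0,0]*.025/d*4
    o=cv2.HoughCircles(g,cv2.HOUGH_GRADIENT_ALT,1.5,30,param1=150,param2=.6,minRadius=int(r*.8),maxRadius=int(r*1.2))
    if o is None: print('none',r);return
    for x,y,q in o[0]:
        u=(x+.5)/4-.5+x0;v=(y+.5)/4-.5+y0;print('px',round(u,1),round(v,1),'r/exp',round(q/r,2),ray(c,u,v,.046)[:2].round(4),c['image'][int(v),int(u)])
E
python3 - <<'E'
from hc import *
c=load('w10');hc(c,(211,162));print();hc(c,(158,138))
E
```

```text
px 211.5 162.5 r/exp 0.99 [ 0.4055 -0.2704] [121 121 109]
px 211.5 162.5 r/exp 0.84 [ 0.4055 -0.2704] [121 121 109]

px 157.4 138.9 r/exp 1.06 [ 0.3668 -0.3592] [116 115 104]
px 157.4 138.9 r/exp 0.91 [ 0.3668 -0.3592] [116 115 104]
```

```bash
python3 -m crank '[0.0055,-0.0705,-0.02,0,0,0,0.08,0.0055,-0.0705,-0.06,0,0,0,0.08,0.0055,-0.0705,-0.11,0,0,0,0.08,0.0055,-0.0705,-0.16,0,0,0,0.08,0.0055,-0.0705,-0.21,0,0,0,0.08,0.0055,-0.0705,-0.26,0,0,0,0.08,0.0055,-0.0705,-0.3,0,0,0,0.08,0.0055,-0.0705,-0.325,0,0,0,0.08,0.0055,-0.0705,-0.338,0,0,0,0.08,0.0055,-0.0705,-0.343,0,0,0,0.08,0.0055,-0.0705,-0.343,0,0,0,0.08]' 40
python3 -m crank '[0,0,0,0,0,0,0.03,0,0,0,0,0,0,0.03,0,0,0,0,0,0,0.03,0,0,0,0,0,0,0.03,0,0,0,0,0,0,0.03,0,0,0,0,0,0,0.03]' 40
```

```text
time_s: 32.95
eef_pos: [0.4057, -0.271, -0.0193]
tool_rot: [0.0, -0.005, 1.0, -0.0]
force: [0.6, -0.2, -0.2]
finger_gap: 0.0798
grip_force: 0.0
time_s: 33.55
eef_pos: [0.4065, -0.2718, -0.0177]
tool_rot: [0.001, -0.005, 1.0, -0.001]
force: [-1.1, 1.1, 6.4]
finger_gap: 0.048
grip_force: 40.7
```

```bash
python3 -m crank '[0,0,0.01,0,0,0,0.03,0,0,0.04,0,0,0,0.03,0,0,0.08,0,0,0,0.03,0,0,0.12,0,0,0,0.03,0,0,0.16,0,0,0,0.03,0,0,0.2,0,0,0,0.03,0,0,0.25,0,0,0,0.03,0,0,0.25,0,0,0,0.03]'
python3 -m crank '[0.02,0.05,0,0,0,0,0.03,0.0525,0.1,0,0,0,0,0.03,0.0525,0.15,0,0,0,0,0.03,0.0525,0.2,0,0,0,0,0.03,0.0525,0.25,0,0,0,0,0.03,0.0525,0.3,0,0,0,0,0.03,0.0525,0.35,0,0,0,0,0.03,0.0525,0.4,0,0,0,0,0.03,0.0525,0.45,0,0,0,0,0.03,0.0525,0.5,0,0,0,0,0.03,0.0525,0.55,0,0,0,0,0.03,0.0525,0.59,0,0,0,0,0.03]'
python3 -m crank '[0,0.02,0,0,0,0,0.03,0,0.02,0,0,0,0,0.03,0,0.02,0,0,0,0,0.03,0,0.02,-0.03,0,0,0,0.03,0,0.02,-0.05,0,0,0,0.03,0,0.02,-0.055,0,0,0,0.03,0,0.02,-0.055,0,0,0,0.03,0,0.02,-0.055,0,0,0,0.03]'
```

```text
time_s: 34.35
eef_pos: [0.4081, -0.2734, 0.2399]
tool_rot: [0.006, -0.005, 1.0, -0.005]
force: [0.7, -0.4, -0.5]
finger_gap: 0.0481
grip_force: 41.7
time_s: 35.55
eef_pos: [0.4567, 0.3196, 0.2298]
tool_rot: [-0.0, -0.005, 1.0, -0.0]
force: [1.0, -0.8, -0.9]
finger_gap: 0.0476
grip_force: 41.8
time_s: 36.35
eef_pos: [0.458, 0.3366, 0.1755]
tool_rot: [0.0, -0.004, 1.0, 0.0]
force: [-0.5, -0.4, -0.1]
finger_gap: 0.0477
grip_force: 41.9
```

```bash
python3 -m crank '[0,0,-0.001,0,0,0,0.03,0,0,-0.002,0,0,0,0.03,0,0,-0.003,0,0,0,0.03,0,0,-0.003,0,0,0,0.03]'
```

```text
time_s: 36.75
eef_pos: [0.4585, 0.3372, 0.1747]
tool_rot: [0.001, -0.005, 1.0, -0.0]
force: [-1.8, -3.1, 7.5]
finger_gap: 0.0478
grip_force: 42.6
```

```bash
python3 -m crank '[0,0,0,0,0,0,0.065,0,0,0,0,0,0,0.065,0,0,0,0,0,0,0.065,0,0,0.01,0,0,0,0.065,0,0,0.04,0,0,0,0.065,0,0,0.09,0,0,0,0.065,0,0,0.14,0,0,0,0.065,0,0,0.15,0,0,0,0.065,0,0,0.15,0,0,0,0.065]'
python3 -m crank '[-0.058,-0.54,0,0,0,0,0.068,-0.058,-0.54,0,0,0,0,0.068,-0.058,-0.54,0,0,0,0,0.068,-0.058,-0.54,0,0,0,0,0.068,-0.058,-0.54,0,0,0,0,0.068,-0.058,-0.54,0,0,0,0,0.068,-0.058,-0.54,0,0,0,0,0.068,-0.058,-0.54,0,0,0,0,0.068,-0.058,-0.54,0,0,0,0,0.068,-0.058,-0.54,0,0,0,0,0.068,-0.058,-0.54,0,0,0,0,0.068,-0.058,-0.54,0,0,0,0,0.068]'
python3 -m crank '[0,-0.05,0,0,0,0,0.068,0,-0.05,0,0,0,0,0.068,0,-0.05,0,0,0,0,0.068,0,-0.05,0,0,0,0,0.068]'
python3 - <<'E'
from hc import *
c=snap('wrist','w11');t=snap('top','t11');snap('scene','s11');print(observe()['eef_pos'])
p=proj(c,[.367,-.359,.046]);print(p);hc(c,p);
q=proj(c,[.37,-.46,.046]);print('green?',q);hc(c,q)
E
```

```text
time_s: 37.65
eef_pos: [0.4588, 0.3384, 0.3263]
tool_rot: [0.003, -0.005, 1.0, 0.002]
force: [-1.0, -0.1, 0.2]
finger_gap: 0.0651
grip_force: 0.0
time_s: 38.85
eef_pos: [0.3977, -0.2059, 0.3187]
tool_rot: [-0.003, -0.002, 1.0, 0.001]
force: [0.7, -0.2, -0.9]
finger_gap: 0.0679
grip_force: 0.0
time_s: 39.25
eef_pos: [0.3996, -0.2511, 0.321]
tool_rot: [-0.001, -0.006, 1.0, 0.001]
force: [-0.3, -0.3, 0.6]
finger_gap: 0.0678
grip_force: 0.0
[ 0.39986364 -0.25121694  0.32200706]
[188.08540601 140.00740923]
px 188.1 139.8 r/exp 1.03 [ 0.3666 -0.3589] [124 123 112]
px 188.1 139.8 r/exp 0.88 [ 0.3666 -0.3589] [124 123 112]
green? [127.33608247 141.17625064]
px 137.6 151.2 r/exp 1.05 [ 0.3865 -0.4449] [23 68 34]
px 137.6 151.2 r/exp 0.93 [ 0.3865 -0.4449] [23 68 34]
```

Cup 2 is at (0.3667, −0.3590) and the green cup at (0.387, −0.445). I'll tilt the finger yaw by −0.35 to keep clear of it.

```bash
python3 -m crank '[-0.033,-0.108,-0.02,0,0,-0.15,0.068,-0.033,-0.108,-0.04,0,0,-0.3,0.068,-0.033,-0.108,-0.08,0,0,-0.35,0.068,-0.033,-0.108,-0.13,0,0,-0.35,0.068,-0.033,-0.108,-0.18,0,0,-0.35,0.068,-0.033,-0.108,-0.22,0,0,-0.35,0.068,-0.033,-0.108,-0.26,0,0,-0.35,0.068,-0.033,-0.108,-0.3,0,0,-0.35,0.068,-0.033,-0.108,-0.325,0,0,-0.35,0.068,-0.033,-0.108,-0.338,0,0,-0.35,0.068,-0.033,-0.108,-0.342,0,0,-0.35,0.068,-0.033,-0.108,-0.342,0,0,-0.35,0.068]' 40
python3 -m crank '[0,0,0,0,0,0,0.03,0,0,0,0,0,0,0.03,0,0,0,0,0,0,0.03,0,0,0,0,0,0,0.03,0,0,0,0,0,0,0.03,0,0,0,0,0,0,0.03]' 40
```

```text
time_s: 40.6
eef_pos: [0.3672, -0.3606, -0.0192]
tool_rot: [0.0, 0.169, 0.986, -0.0]
force: [0.4, -0.3, 0.5]
finger_gap: 0.0682
grip_force: 0.0
time_s: 41.2
eef_pos: [0.368, -0.3616, -0.0175]
tool_rot: [0.001, 0.169, 0.986, -0.001]
force: [0.3, 2.7, 6.2]
finger_gap: 0.0474
grip_force: 40.8
```

```bash
python3 -m crank '[0,0,0.01,0,0,0,0.03,0,0,0.04,0,0,0,0.03,0,0,0.08,0,0,0,0.03,0,0,0.12,0,0,0,0.03,0,0,0.16,0,0,0,0.03,0,0,0.2,0,0,0,0.03,0,0,0.25,0,0,0,0.03,0,0,0.25,0,0,0,0.03]'
python3 -m crank '[0.02,0.04,0,0,0,0.1,0.03,0.05,0.08,0,0,0,0.2,0.03,0.08,0.12,0,0,0,0.3,0.03,0.09,0.16,0,0,0,0.35,0.03,0.09,0.2,0,0,0,0.35,0.03,0.09,0.25,0,0,0,0.35,0.03,0.09,0.3,0,0,0,0.35,0.03,0.09,0.35,0,0,0,0.35,0.03,0.09,0.4,0,0,0,0.35,0.03,0.09,0.45,0,0,0,0.35,0.03,0.09,0.5,0,0,0,0.35,0.03,0.09,0.54,0,0,0,0.35,0.03]'
python3 -m crank '[0,0.03,0,0,0,0,0.03,0,0.03,0,0,0,0,0.03,0,0.03,0,0,0,0,0.03,0,0.03,-0.03,0,0,0,0.03,0,0.03,-0.05,0,0,0,0.03,0,0.03,-0.055,0,0,0,0.03,0,0.03,-0.055,0,0,0,0.03,0,0.03,-0.055,0,0,0,0.03]'
python3 -m crank '[0,0,-0.001,0,0,0,0.03,0,0,-0.002,0,0,0,0.03,0,0,-0.003,0,0,0,0.03,0,0,-0.003,0,0,0,0.03]'
```

```text
time_s: 42.0
eef_pos: [0.3691, -0.3637, 0.2403]
tool_rot: [0.006, 0.169, 0.986, -0.006]
force: [0.2, -0.7, 0.1]
finger_gap: 0.048
grip_force: 41.6
time_s: 43.2
eef_pos: [0.4559, 0.1821, 0.2304]
tool_rot: [0.001, -0.006, 1.0, 0.0]
force: [0.0, -1.1, -0.6]
finger_gap: 0.0478
grip_force: 41.7
time_s: 44.0
eef_pos: [0.457, 0.2087, 0.1755]
tool_rot: [0.0, -0.004, 1.0, -0.0]
force: [0.5, 0.2, -1.2]
finger_gap: 0.0476
grip_force: 41.8
time_s: 44.4
eef_pos: [0.4578, 0.2091, 0.1748]
tool_rot: [0.002, -0.005, 1.0, -0.0]
force: [-2.5, -2.3, 8.3]
finger_gap: 0.0479
grip_force: 42.4
```

```bash
python3 -m crank '[0,0,0,0,0,0,0.065,0,0,0,0,0,0,0.065,0,0,0,0,0,0,0.065,0,0,0.01,0,0,0,0.065,0,0,0.04,0,0,0,0.065,0,0,0.09,0,0,0,0.065,0,0,0.14,0,0,0,0.065,0,0,0.15,0,0,0,0.065,0,0,0.15,0,0,0,0.065]'
python3 -m crank '[0.009,-0.03,0,0,0,-0.14,0,0.009,-0.06,0,0,0,-0.28,0,0.009,-0.1,0,0,0,-0.42,0,0.009,-0.14,0,0,0,-0.56,0,0.009,-0.18,0,0,0,-0.7,0,0.009,-0.22,0,0,0,-0.84,0,0.009,-0.259,0,0,0,-0.98,0,0.009,-0.259,0,0,0,-1.12,0,0.009,-0.259,0,0,0,-1.26,0,0.009,-0.259,0,0,0,-1.4,0,0.009,-0.259,0,0,0,-1.54,0,0.009,-0.259,0,0,0,-1.57,0]'
python3 -m crank '[0,0,0,0.13,0,0,0,0,0,0,0.26,0,0,0,0,0,0,0.39,0,0,0,0,0,0,0.52,0,0,0,0,0,0,0.65,0,0,0,0,0,0,0.785,0,0,0,0,0,0,0.785,0,0,0,0,0,0,0.785,0,0,0,0,0,0,0.785,0,0,0]'
python3 - <<'E'
from h import *
s=observe();print(s['joints'].round(3),s['eef_pos'],s['tool_rot'].round(3))
t=snap('top','t12')['image'];b=snap('scene','s12')['image'];w=snap('wrist','w12')['image']
o=np.hstack([cv2.resize(b[80:230,100:300],(500,375),interpolation=cv2.INTER_CUBIC),cv2.resize(w[:,:],(300,225)) if 0 else np.vstack([cv2.resize(w,(300,225)),np.zeros((150,300,3),np.uint8)])])
o=np.vstack([o,np.hstack([cv2.resize(t[150:250,85:225],(308,220),interpolation=cv2.INTER_CUBIC),cv2.resize(t[130:360,200:512],(298,220)),np.zeros((220,194,3),np.uint8)])])
cv2.imwrite('pics/c14.png',o[:,:,::-1])
E
```

```text
time_s: 45.3
eef_pos: [0.4579, 0.2101, 0.3259]
tool_rot: [0.003, -0.005, 1.0, 0.001]
force: [-0.2, -0.5, 0.5]
finger_gap: 0.065
grip_force: 0.0
time_s: 46.5
eef_pos: [0.4648, -0.0492, 0.3195]
tool_rot: [-0.002, 0.704, 0.71, -0.001]
force: [0.1, -0.6, 0.1]
finger_gap: 0.0001
grip_force: 0.0
time_s: 47.4
eef_pos: [0.4657, -0.0488, 0.3226]
tool_rot: [-0.268, 0.649, 0.658, 0.272]
force: [-0.2, -0.1, 0.1]
finger_gap: -0.0005
grip_force: 0.0
[-0.667 -0.172  1.768  0.656  2.003 -0.539] [ 0.46573004 -0.0488147   0.32262119] [-0.268  0.649  0.658  0.272]
```

View pics/c14.png

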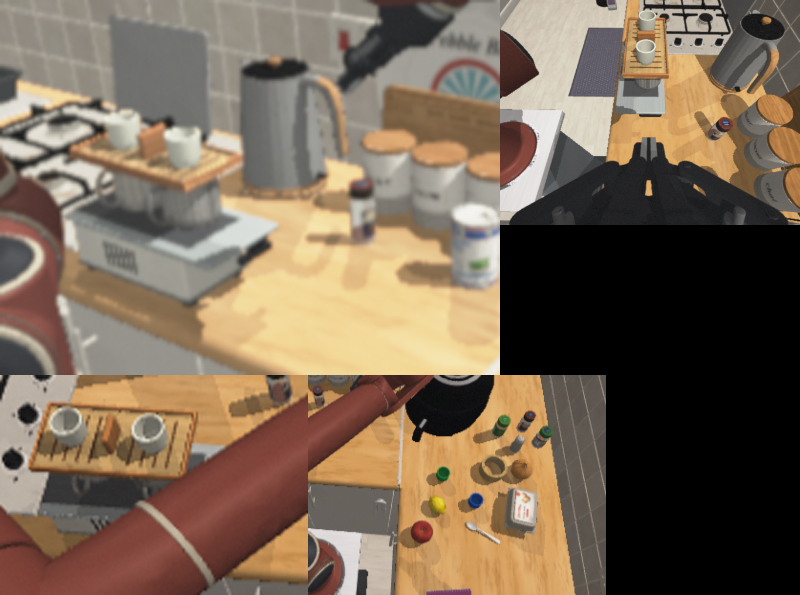

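Everything is loaded: two white cups stand upright on the board on both sides of the grip, the board lies flat on both mugs, and no third white cup is visible. Now the switch. I'll tilt a little further (55°) and approach from the right.

```bash
python3 -m crank '[0,0.02,0,0.1,0,0,0,0,0.05,0,0.175,0,0,0,0,0.08,0,0.175,0,0,0,0,0.11,0,0.175,0,0,0,0,0.124,0,0.175,0,0,0,0,0.124,0,0.175,0,0,0,0,0.124,0,0.175,0,0,0]'
python3 -m crank '[0,0,-0.04,0,0,0,0,0,0,-0.08,0,0,0,0,0,0,-0.12,0,0,0,0,0,0,-0.16,0,0,0,0,0,0,-0.2,0,0,0,0,0,0,-0.22,0,0,0,0,0,0,-0.22,0,0,0,0,0,0,-0.22,0,0,0,0]'
python3 - <<'E'
from h import *
s=observe();print(s['joints'].round(3),s['eef_pos'])
from scipy.spatial.transform import Rotation as Ro
print(Ro.from_quat(s['tool_rot'],scalar_first=True).as_matrix().round(3).tolist())
E
```

```text
time_s: 48.25
eef_pos: [0.4657, 0.0745, 0.3225]
tool_rot: [-0.324, 0.624, 0.631, 0.328]
force: [-0.4, -0.4, -0.7]
finger_gap: 0.0001
grip_force: 0.0
time_s: 49.05
eef_pos: [0.4663, 0.0738, 0.1027]
tool_rot: [-0.325, 0.624, 0.63, 0.329]
force: [-0.3, -0.3, 0.4]
finger_gap: -0.0
grip_force: 0.0
[-0.528  0.022  2.056  0.791  1.652 -0.722] [0.46627003 0.0737992  0.10268503]
[[-0.011, 1.0, 0.001], [0.573, 0.005, 0.819], [0.819, 0.009, -0.573]]
```

```bash
python3 -m crank '[0,0,-0.03,0,0,0,0,0,0,-0.05,0,0,0,0,0,0,-0.065,0,0,0,0,0,0,-0.075,0,0,0,0,0,0,-0.081,0,0,0,0,0,0,-0.0855,0,0,0,0,0,0,-0.0855,0,0,0,0,0,0,-0.0855,0,0,0,0]'
python3 -m crank '[0,0.01,0,0,0,0,0,0,0.02,0,0,0,0,0,0,0.03,0,0,0,0,0,0,0.038,0,0,0,0,0,0,0.045,0,0,0,0,0,0,0.05,0,0,0,0,0,0,0.053,0,0,0,0,0,0,0.053,0,0,0,0]'
```

```text
time_s: 49.85
eef_pos: [0.4661, 0.0744, 0.0172]
tool_rot: [-0.324, 0.624, 0.631, 0.329]
force: [-0.1, 0.6, 0.7]
finger_gap: -0.0002
grip_force: 0.0$: bad value
```

```bash
python3 -m crank '[0,0.01,0,0,0,0,0,0,0.02,0,0,0,0,0,0,0.03,0,0,0,0,0,0,0.038,0,0,0,0,0,0,0.045,0,0,0,0,0,0,0.05,0,0,0,0,0,0,0.053,0,0,0,0,0,0,0.053,0,0,0,0,0]'; python3 -c "
from cell import *
s=observe();print(s['time_s'],s['eef_pos'],s['force'])"
```

```text
time_s: 50.65
eef_pos: [0.4655, 0.128, 0.0166]
tool_rot: [-0.325, 0.624, 0.631, 0.328]
force: [0.3, -0.3, 0.2]
finger_gap: -0.0003
grip_force: 0.0
50.65 [0.46552181 0.12799008 0.01658551] [ 0.30816904 -0.32813538  0.22203607]
```

No contact yet, as planned. Now I'll push up gradually and watch the force.

```bash
python3 -m crank '[0,0,0.004,0,0,0,0,0,0,0.008,0,0,0,0,0,0,0.01,0,0,0,0,0,0,0.01,0,0,0,0]'
python3 -m crank '[0,0,0.003,0,0,0,0,0,0,0.003,0,0,0,0]'
python3 -m crank '[0,0,0.003,0,0,0,0,0,0,0.003,0,0,0,0]'
python3 -m crank '[0,0,0.003,0,0,0,0,0,0,0.003,0,0,0,0]'
```

```text
time_s: 51.05
eef_pos: [0.4661, 0.1273, 0.0271]
tool_rot: [-0.324, 0.624, 0.631, 0.329]
force: [-0.9, -0.2, 0.2]
finger_gap: 0.0002
grip_force: 0.0
time_s: 51.25
eef_pos: [0.4659, 0.1275, 0.0299]
tool_rot: [-0.324, 0.624, 0.631, 0.328]
force: [0.4, -0.4, -0.0]
finger_gap: 0.0001
grip_force: 0.0
time_s: 51.45
eef_pos: [0.4658, 0.1276, 0.0329]
tool_rot: [-0.325, 0.624, 0.631, 0.328]
force: [0.1, -0.4, -0.1]
finger_gap: -0.0
grip_force: 0.0
time_s: 51.65
eef_pos: [0.4656, 0.1274, 0.0356]
tool_rot: [-0.324, 0.624, 0.631, 0.328]
force: [-0.8, -3.0, 0.0]
finger_gap: 0.0002
grip_force: 1.2
```

```bash
for i in 1 2 3; do python3 -m crank '[0,0,0.002,0,0,0,0,0,0,0.002,0,0,0,0]' | grep -E 'eef|^force'; done
```

```text
eef_pos: [0.4656, 0.1273, 0.0374]
force: [-0.6, -3.4, -2.4]
eef_pos: [0.4656, 0.1274, 0.0396]
force: [-0.6, -4.2, -2.0]
eef_pos: [0.4656, 0.1274, 0.0417]
force: [-1.3, -4.9, -1.7]
```

```bash
for i in 1 2 3 4; do python3 -m crank '[0,0,0.001,0,0,0,0,0,0,0.001,0,0,0,0]' | grep -E 'eef|^force'; done; python3 -c "
from h import *
snap('scene','s13');snap('wrist','w13');snap('top','t13')"
```

```text
eef_pos: [0.4656, 0.1274, 0.0425]
force: [-0.6, -4.9, -3.7]
eef_pos: [0.4657, 0.1273, 0.0434]
force: [-0.2, -4.8, -3.3]
eef_pos: [0.4657, 0.1274, 0.0446]
force: [-0.8, -5.7, -3.2]
eef_pos: [0.4658, 0.1276, 0.046]
force: [-1.1, -4.1, -0.7]
```

The fingertip slid up beside the bar with no hard stop, so it wasn't far enough under it. Back down, 15 mm further in, then up again.

```bash
python3 -m crank '[0,0,-0.015,0,0,0,0,0,0,-0.029,0,0,0,0,0,0,-0.029,0,0,0,0,0,0,-0.029,0,0,0,0]'| grep -E 'eef|^force'
python3 -m crank '[0,0.005,0,0,0,0,0,0,0.01,0,0,0,0,0,0,0.015,0,0,0,0,0,0,0.015,0,0,0,0,0]'| grep -E 'eef|^force'
for i in 1 2 3 4 5 6; do python3 -m crank '[0,0,0.001,0,0,0,0,0,0,0.002,0,0,0,0]' | grep -E 'eef|^force'; done
```

```text
eef_pos: [0.4654, 0.1283, 0.0171]
force: [-0.1, -0.6, -0.6]
eef_pos: [0.4654, 0.1434, 0.0169]
force: [0.6, 0.2, -0.0]
eef_pos: [0.4657, 0.1427, 0.0188]
force: [-0.4, 0.0, 0.5]
eef_pos: [0.4656, 0.1423, 0.0202]
force: [1.3, -0.4, -2.7]
eef_pos: [0.4657, 0.1424, 0.0224]
force: [-0.4, -1.6, -2.2]
eef_pos: [0.4657, 0.1424, 0.0245]
force: [0.5, -2.8, -3.7]
eef_pos: [0.4656, 0.1423, 0.0258]
force: [2.3, -0.5, -9.5]
eef_pos: [0.4653, 0.142, 0.0262]
force: [6.1, -0.2, -21.7]
```

Bar friction of about 2.5 N over 6 mm, then a hard stop: fully pushed. Retreat and check that the stack hasn't changed.

```bash
python3 -m crank '[0,0,-0.005,0,0,0,0,0,0,-0.012,0,0,0,0,0,-0.02,-0.013,0,0,0,0,0,-0.05,-0.013,0,0,0,0,0,-0.08,-0.013,0,0,0,0,0,-0.11,0,0,0,0,0,0,-0.14,0.04,0,0,0,0,0,-0.16,0.09,0,0,0,0,0,-0.18,0.14,0,0,0,0,0,-0.19,0.2,0,0,0,0,0,-0.19,0.29,0,0,0,0,0,-0.19,0.29,0,0,0,0]'
python3 -m crank '[0,0,0,0,0,0,0,0,0,0,0,0,0,0,0,0,0,0,0,0,0,0,0,0,0,0,0,0]'|grep force
python3 - <<'E'
from h import *
a=load('s12')['image'];b=snap('scene','s14')['image'];c=snap('wrist','w14')['image']
d=cv2.absdiff(a,b)[95:215,125:215]; print('stack diff mean/max-frac',d.mean(),(d.max(2)>40).mean())
ta=load('t12')['image'];t=snap('top','t14')['image'];d=cv2.absdiff(ta,t)[150:200,90:150];print(d.mean(),(d.max(2)>40).mean())
# bystanders vs start
z=load('s0')['image'];print((cv2.absdiff(z,b)[200:380,320:500].max(2)>40).mean())
# dark switch bar: scene patch before/after
p=proj(load('s12'),[.467,.108,.066]).astype(int);print(p,[[int(i[y,p[0]].mean()) for y in range(p[1]-8,p[1]+9)] for i in (a,b)])
E
```

```text
time_s: 56.4
eef_pos: [0.465, -0.0467, 0.3136]
tool_rot: [-0.326, 0.623, 0.631, 0.329]
force: [0.6, -0.6, -0.1]
finger_gap: 0.0002
grip_force: 0.0
force: [-1.4, -0.6, -1.0]
grip_force: 0.0
stack diff mean/max-frac 3.5425617283950617 0.03546296296296296
4.932888888888889 0.048666666666666664
0.0
[200 181] [[220, 220, 218, 204, 157, 98, 55, 43, 48, 54, 76, 120, 162, 181, 188, 190, 188], [219, 220, 219, 204, 157, 98, 55, 44, 49, 90, 148, 177, 184, 185, 188, 190, 189]]
```

```bash
python3 - <<'E'
from h import *
for n,m,(y0,y1,x0,x1) in (('s12','s14',(95,215,125,215)),('t12','t14',(150,200,90,150))):
    a,b=[cv2.cvtColor(load(k)['image'],cv2.COLOR_RGB2GRAY)[y0:y1,x0:x1] for k in (n,m)]
    d=(cv2.absdiff(a,b)>30).astype(np.uint8);k,l,st,ce=cv2.connectedComponentsWithStats(d)
    print([(s.tolist()) for s in st[1:] if s[4]>12], [(int(a[l==i].mean()),int(b[l==i].mean())) for i in range(1,k) if st[i][4]>12])
    r=[b[45-0:60,20:50]] 
s,t=load('s12'),load('s14')
for X in [(.458,.337,.215),(.458,.209,.215),(.458,.274,.225),(.458,.154,.19),(.458,.394,.19)]:
    p=proj(s,X).astype(int);w=11;g=[cv2.cvtColor(i['image'],cv2.COLOR_RGB2GRAY).astype(np.float32)[p[1]-w:p[1]+w,p[0]-w:p[0]+w] for i in (s,t)]
    print(p,np.round(cv2.phaseCorrelate(*g),2) if 0 else cv2.phaseCorrelate(*g))
E
```

```text
[[0, 63, 5, 36, 116], [54, 83, 20, 10, 76], [70, 83, 14, 9, 38], [51, 106, 20, 14, 162]] [(166, 78), (129, 180), (91, 148), (186, 125)]
[[0, 34, 16, 16, 139]] [(141, 78)]
[149 132] ((-0.0073335047246310126, 0.002691504949048351), 1.0071658707327313)
[173 139] ((-0.0009070054020821061, 0.010219017601651004), 0.9978301541672813)
[160 133] ((-0.015969950739094685, 0.006667974707182722), 0.9955117518289222)
[185 148] ((0.018446771589944788, -0.060131100422402994), 0.9862066589606305)
[140 135] ((-0.016327999176889207, -0.006750837072603488), 1.0068074379944139)
```

The stack hasn't moved (under 0.1 px); the remaining differences fit the arm, its shadow and the raised bar. Handing in.

```bash
python3 -c "
from cell import *
print(job_done())"
```

```text
the job is handed in; nothing more can be done
None
```

The warmer is loaded and switched on, and the job is handed in at about 57 s: both mugs upright on the plate, the board flat across them with its grip up, both white espresso cups (only two were there) upright on the board, and the switch pushed up to its stop last.

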